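# Load the specimen locker with the hook pole

### The job

Take the hook pole from its rest, put its hook through the eye of the specimen locker's hatch and swing the hatch fully down, never touching the hatch with the hand or arm. Then stand every specimen jar from the table on the lowered hatch, slide them all under the roof until they stand upright fully inside, swing the hatch fully shut again with the pole, and lay the pole back in its rest as it was. Leave the dropper bottle and the rolls of labels and tape where they are.

Things in the scene. Friction and masses are not known exactly. Their poses are not given: they have to be found in the camera images.
- locker_floor (a point): white specimen locker fixed on the table, 300 mm wide, 240 mm high, 85 mm deep. Compartment 284 mm wide, 79 mm deep, 80 mm high, wholly under a 10 mm roof; its floor is 150 mm above the table, side walls 8 mm. This point: middle of the front edge of that floor, on the hatch's hinge line; x points into the locker, y to its left along the hinge, z up
- hatch (a joint): angle of the locker's drop-down hatch, rad: 0 = shut (may start ajar), 1.571 = level towards the robot on its stop, inner face flush with the compartment floor as a shelf. Panel 300 mm wide, 110 mm from hinge to free edge, 8 mm thick outward. Light friction hinge (0.13 N m, about 2 N at the eye): stays where left at any angle, also loaded when level
- hatch_eye (a point): centre of the ring eye on the hatch's outer face, mid-width: 6 mm round bar, 24 mm clear opening, its hole running along the hinge line (y of this frame) at any hatch angle. 94 mm from the hinge along the panel, 25 mm outward of the panel's inner face: shut, 25 mm in front of and 94 mm above locker_floor; level, it hangs 25 mm below the shelf surface. Turns with the hatch
- pole_handle (a point): hook pole, 0.16 kg, level in its rest: shaft 14 mm wide, 12 mm high, from 98 mm behind to 129 mm ahead of this point, the middle of the black handle (66 long, 18 wide, 22 mm high) on the shaft's axis near the balance; x to the hook end, z up. The hook is an 8 mm round peg at x = 125 mm, level with the axis, square out to the left (+y) to y = 50 mm, with an 11 mm ball end
- pole_hook (a point): point on the shaft's axis of the hook pole where the hook peg leaves it, 125 mm ahead of the handle middle
- pole_rest: grey pole rest fixed on the table: base 210 x 50 x 10 mm, two U saddles 12 mm long, slot about 22 mm wide and flared, cheeks up to 53 mm high, at x = -65 and +95 mm. Origin on the table, x along the slot. The pole lies in it, shaft axis 46 mm above the table, hook to +x, handle middle within 6 mm of the origin at the start
- jar_1_mid (a point): squat specimen jar with grey ribbed screw lid, standing, 42 mm high; white body 50 mm across, lid 54 mm across from 27 to 42 mm up; about 80 g. This point is on its axis half-way up, 21 mm above its foot; z along the axis. Absent in some starts
- jar_2_mid (a point): squat specimen jar with grey ribbed screw lid, standing, 42 mm high; white body 50 mm across, lid 54 mm across from 27 to 42 mm up; about 80 g. This point is on its axis half-way up, 21 mm above its foot; z along the axis. Absent in some starts
- jar_3_mid (a point): squat specimen jar with grey ribbed screw lid, standing, 42 mm high; white body 50 mm across, lid 54 mm across from 27 to 42 mm up; about 80 g. This point is on its axis half-way up, 21 mm above its foot; z along the axis. Absent in some starts
- jar_4_mid (a point): squat specimen jar with grey ribbed screw lid, standing, 42 mm high; white body 50 mm across, lid 54 mm across from 27 to 42 mm up; about 80 g. This point is on its axis half-way up, 21 mm above its foot; z along the axis. Absent in some starts
- dropper: bystander: brown dropper bottle standing, 33 mm across, 106 mm high; origin under its centre
- labels: bystander: roll of labels lying flat, 72 mm across, 30 mm high; origin under its centre
- tape: bystander: roll of tape lying flat, 58 mm across, 19 mm high; origin under its centre
Mind the look-alikes: they are no part of the job. Leave any black look-alike of the part that bears jar_1_mid alone.

How it is judged (in metres and radians):
On the way, in this order (a step that is already met when the one before it is completed fails the run):
1. the hatch is swung fully down (value of joint hatch above 1.45 rad), for 0.2 s.
2. every jar stands upright inside the locker, the hatch still down (x of jar_1_mid in the frame of locker_floor between 0.018 and 0.062 m and y of jar_1_mid in the frame of locker_floor between -0.125 and 0.125 m and z of jar_1_mid in the frame of locker_floor between 0.013 and 0.029 m and angle between each of jar_1_mid, jar_2_mid, jar_3_mid, jar_4_mid's own z axis and vertical below 0.15 rad and x of jar_2_mid in the frame of locker_floor between 0.018 and 0.062 m and y of jar_2_mid in the frame of locker_floor between -0.125 and 0.125 m and z of jar_2_mid in the frame of locker_floor between 0.013 and 0.029 m and x of jar_3_mid in the frame of locker_floor between 0.018 and 0.062 m and y of jar_3_mid in the frame of locker_floor between -0.125 and 0.125 m and z of jar_3_mid in the frame of locker_floor between 0.013 and 0.029 m and x of jar_4_mid in the frame of locker_floor between 0.018 and 0.062 m and y of jar_4_mid in the frame of locker_floor between -0.125 and 0.125 m and z of jar_4_mid in the frame of locker_floor between 0.013 and 0.029 m and value of joint hatch above 1.3 rad), for 0.2 s.
3. the hatch is swung shut (value of joint hatch below 0.06 rad), for 0.2 s.
At the end, for the whole second after the job is handed in: Every present jar stands upright (within 0.15 rad) on the compartment floor wholly behind the hatch; the hatch is shut (under 0.06 rad); the pole lies in both saddles of its rest, hook end as at the start, its handle middle within 15 mm lengthways of the rest's origin, released and at rest (x of jar_1_mid in the frame of locker_floor between 0.018 and 0.062 m and y of jar_1_mid in the frame of locker_floor between -0.125 and 0.125 m and z of jar_1_mid in the frame of locker_floor between 0.013 and 0.029 m and angle between each of jar_1_mid, jar_2_mid, jar_3_mid, jar_4_mid's own z axis and vertical below 0.15 rad and x of jar_2_mid in the frame of locker_floor between 0.018 and 0.062 m and y of jar_2_mid in the frame of locker_floor between -0.125 and 0.125 m and z of jar_2_mid in the frame of locker_floor between 0.013 and 0.029 m and x of jar_3_mid in the frame of locker_floor between 0.018 and 0.062 m and y of jar_3_mid in the frame of locker_floor between -0.125 and 0.125 m and z of jar_3_mid in the frame of locker_floor between 0.013 and 0.029 m and x of jar_4_mid in the frame of locker_floor between 0.018 and 0.062 m and y of jar_4_mid in the frame of locker_floor between -0.125 and 0.125 m and z of jar_4_mid in the frame of locker_floor between 0.013 and 0.029 m and x of pole_handle in the frame of pole_rest between -0.015 and 0.015 m and y of pole_handle in the frame of pole_rest between -0.008 and 0.008 m and z of pole_handle in the frame of pole_rest between 0.04 and 0.052 m and angle between the x axis of pole_handle and the x axis of pole_rest, either way round below 0.1 rad and x of pole_hook in the frame of pole_rest above 0.1 m and value of joint hatch below 0.06 rad and linear speed of each of pole, jar_1, jar_2, jar_3, jar_4 below 0.02 m/s); the robot touches nothing.
It fails at once if the hand or arm touches the hatch (contact force between any of the fingers, the arm and hatch above 0.5 N).
It fails at once if the dropper bottle or a roll is pushed more than 40 mm from its place, or the bottle knocked over (distance of any of dropper, labels, tape from where it was at the start of the episode above 0.04 m or angle between dropper's own z axis and vertical above 0.6 rad).
Of jar_1, jar_2, jar_3, jar_4 only 2 to 3 are there at a start; the rules pass over those that are not, and their reading is None.
At some moment in a run one of jar_1, jar_2, jar_3, jar_4 may be knocked a few centimetres aside while the robot is not near it.
It also fails if it takes over 210 s, if anything falls off the work surface, if the arm or the gripper's body presses on something with over 40 N, if the wrist force passes 120 N, or if a joint passes its speed limit or range.

### The arm

A 6-joint arm with a two-finger parallel gripper is mounted at the origin on a cart in front of the work surface, level with it; the furniture and walls round the work are solid. World frame = base frame: x ahead of the robot, y to its left, z up, the work surface at z = 0. Lengths are in mm, angles in degrees, forces in N, time in s.
With the tool pointing down it reaches from about 350 to 850 mm from the base axis. Payload 8.1 kg.
Tool frame: the origin (TCP) lies midway between the tips of the shut fingers; the grasp point (between the pads) lies 19 mm behind it (r.pinch_z is the distance from the TCP to the grasp point, in mm); z points along the fingers, y is the line along which they close (so a half turn about z gives the same grasp; the last joint's range is limited). The gripper opens to 85 mm and grips with 20 to 120 N. Pads are 22 mm wide; open, the fingers measure 114 mm over their backs; the gripper's body (76 mm by 85 mm) begins 54 mm behind the grasp point. The pads swing forward as they close: fully open they stand 13 mm farther back than shut.
Start: joints at [-71.184, 7.471, 85.268, -0, 87.261, -4.893], TCP at [241.275, -549.356, 231.292] pointing down, gripper open.
Joint ranges: [-169.43, 169.43], [-51.17, 129.36], [1.28, 143.12], [-76.62, 256.62], [0, 156.53], [-152.29, 152.29]. Speed limits (degrees/s): [136.94, 136.94, 159.86, 180, 180, 180].

### API

Orientations are given as [roll, pitch, yaw] about the fixed x, y, z axes, in that order (R = Rz(yaw) Ry(pitch) Rx(roll)).
In Python, from bench import sensors, optics, job, r gives the robot as it stands.
- The arm moves only by the tool play_rows, never from a script. Its argument "motion" is a list that holds one entry, the list of rows, each a list of 6 numbers: the shift along the tool's x, y, z in cm, then the turn, a rotation vector about the tool's x, y, z in degrees. In form: [[[x, y, z, ax, ay, az], ...]]. A call has 1 to 5 rows; each row is the pose to reach, as a shift and turn from the pose commanded when the call began, along the tool's axes at that moment; what a row does not reach only later rows make up. A row lasts 1/10 s, in which the tool goes at most 50 mm and 8.59 degrees, less where a joint would pass 70% of its speed; a pose out of reach is approached as far as the arm can. A call with a gripper value outside its range is refused whole. "jaw" is the opening, from 0 (shut) to 1 (fully open), set as the call begins (left out, the last holds). The fingers move at their own pace and stop on an object; "squeeze" is the grip in N (left out, the last holds). Time passes only in rows, so rows that repeat a pose let the fingers close. It gives the time, the measured TCP pose, the force, the opening and the grip force at its end, in the units of the state.
- sensors.sense(): the state, without advancing time (a new reading comes with each control period).
- optics.snapshot(name): name is "side" or "top" or "wrist"; returns a dict with "pixels" (480x640x3 uint8, red, green, blue), "mtx" (3x3 intrinsics, pixels), "k1" (the pictures are not rectified: a ray, as slopes to the right and down, at radius r is drawn at 1 + k1 r^2 times it, then the intrinsics apply), "R" (3x3) and "t" (3): a world point X has camera coordinates R X + t; the wrist camera has in their place "T_tool_cam" (4x4, takes a point from camera to tool coordinates, whose origin is the TCP and whose axes are the flange's). Camera axes: x right, y down, z forward; pixel columns grow to the right and rows downward; lengths in mm; the calibration is good to about 2 mm. A picture is of the moment at which its call begins: read the wrist's pose just before it. There is no depth.
- job.hand_in(): hands the job in; it is judged then, once.
The state is a dict: "time": time; "joint_pos": joint angles; "qd": joint speeds; "joint_efforts": joint torques, N m; "tool_pos": TCP position; "tcp_rot": TCP orientation; "ft_force": force on the tool from outside, world axes, zero at the start; "wrist_torque": the same for the moment, N m; "finger_gap": finger opening in mm; "grip_force": force on a finger pad.
Only numpy, scipy, OpenCV 4.12 (cv2) and the standard library are available. Lean on these libraries where they do the work, as an engineer would, in place of code of your own. Each camera call takes 0.05 s, during which the arm holds its last target. There are 200 camera calls.

## Working session

There is one attempt and no reset: what is moved stays moved. The work goes in short steps, Python scripts to look and compute and a tool call to move; the robot and the scene stay as the last step left them, time stands still between calls to the robot, and variables do not carry over. Pictures are saved under pics/ and viewed, at most 14 in all, crops included, and the job is handed in when it is done.

Besides the shell and the picture viewer there is one more tool, called after "Emit:" as name(argument=value, ...), one argument or row to a line, values as JSON. play_rows: Moves the arm, as the interface text tells. Its arguments: {"type":"object","properties":{"motion":{"type":"array","items":{"type":"array","items":{"type":"array","items":{"type":"number"}}}},"jaw":{"type":"number"},"squeeze":{"type":"number"}},"required":["motion"]}

```bash
ls; mkdir -p pics
cat > h.py <<'E'
import numpy as np, cv2
from scipy.spatial.transform import Rotation as Ro
from bench import sensors, optics, job, r
def snap(n,f=None):
    s=sensors.sense(); d=optics.snapshot(n)
    if n=='wrist':
        T=np.eye(4);T[:3,:3]=Ro.from_euler('xyz',s['tcp_rot'],degrees=True).as_matrix();T[:3,3]=s['tool_pos']
        C=T@np.array(d['T_tool_cam']);d['R']=C[:3,:3].T;d['t']=-C[:3,:3].T@C[:3,3]
    d['R']=np.array(d['R']);d['t']=np.array(d['t']).ravel();d['mtx']=np.array(d['mtx'])
    if f: cv2.imwrite('pics/'+f,d['pixels'][:,:,::-1])
    return d
def ray(d,uv):
    K=d['mtx'];p=np.array([(uv[0]-K[0,2])/K[0,0],(uv[1]-K[1,2])/K[1,1]]);q=p.copy()
    for _ in range(20): q=p/(1+d['k1']*(q@q))
    return -d['R'].T@d['t'], d['R'].T@np.array([q[0],q[1],1])
def onz(d,uv,z):
    o,v=ray(d,uv);return o+v*(z-o[2])/v[2]
def proj(d,X):
    c=d['R']@np.array(X,float)+d['t'];q=c[:2]/c[2];q=q*(1+d['k1']*(q@q));K=d['mtx']
    return np.array([K[0,0]*q[0]+K[0,2],K[1,1]*q[1]+K[1,2]])
def tri(a,ua,b,ub):
    (o,v),(p,w)=ray(a,ua),ray(b,ub);s=np.linalg.lstsq(np.c_[v,-w],p-o,rcond=None)[0]
    A,B=o+s[0]*v,p+s[1]*w;return (A+B)/2,np.linalg.norm(A-B)
def shift(target,rpy=None):
    "tool-frame shift (cm) and rotvec (deg) to reach the world pose"
    s=sensors.sense();R=Ro.from_euler('xyz',s['tcp_rot'],degrees=True)
    d=R.inv().apply(np.array(target)-s['tool_pos'])/10
    v=np.zeros(3) if rpy is None else (R.inv()*Ro.from_euler('xyz',rpy,degrees=True)).as_rotvec(degrees=True)
    return np.round(d,2),np.round(v,2)
E
python3 - <<'E'
from h import *
for n in ('top','side'):
    d=snap(n,n+'0.png'); print(n,d['mtx'][0,0],d['k1'],-d['R'].T@d['t'],d['R'][2])
print(sensors.sense(), r.pinch_z)
E
```

```text
pics
top 571.3452974949056 -0.11744554855116027 [ -60.90401351  298.47663621 1853.0589545 ] [ 0.33545991 -0.15437905 -0.92931897]
side 569.3748843045065 0.050329541488131777 [-139.72970986 1035.98887423 1084.1793237 ] [ 0.44567078 -0.65777123 -0.60721871]
{'time': 0.1, 'joint_pos': array([-7.11841906e+01,  7.51241972e+00,  8.53238973e+01,  1.72114084e-03,
        8.72608130e+01, -4.89257653e+00]), 'qd': array([-0.01593751, -0.06872796,  0.02323149,  0.00248879, -0.07921679,
        0.1194468 ]), 'joint_efforts': array([ 2.15742439e-03, -5.70954001e+01, -5.01940835e+01, -1.08471472e-04,
        8.21398658e-03,  6.24786503e-05]), 'tool_pos': array([ 241.12344317, -548.87496199,  230.32402102]), 'tcp_rot': array([-1.79903371e+02, -9.99676907e-03,  2.37082938e+01]), 'ft_force': array([ 0.16836962, -0.43020126,  0.11379112]), 'wrist_torque': array([ 0.00891946,  0.02902943, -0.01432891]), 'grip_force': 0.0, 'finger_gap': 85.31766699858949} 18.700000000000003
```

View pics/top0.png

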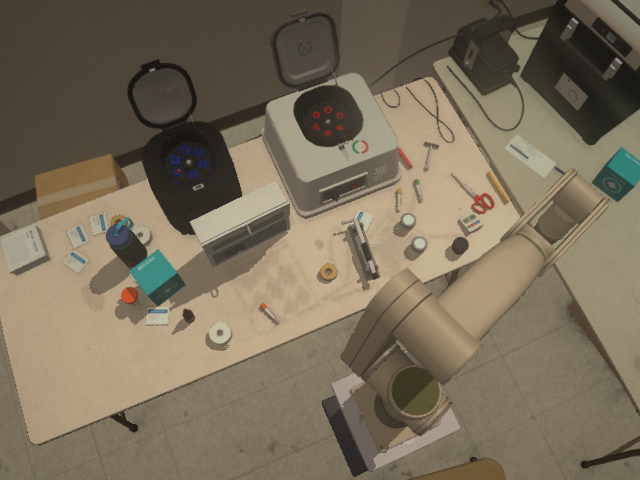

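View pics/side0.png

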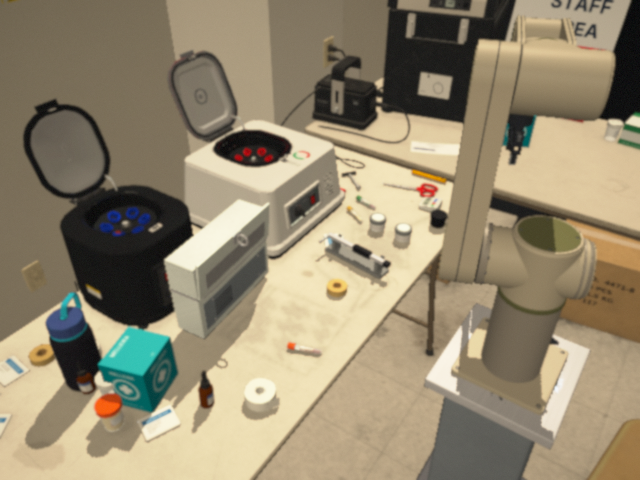

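The top view shows the locker at about (240,225), the pole in its rest at (363,248), white jars at (408,220) and (419,244), a black look-alike at (460,245), and tape, labels and dropper to the front left. The side view agrees, with the eye at about (243,240). Next I zoom in.

Run:
```python
from h import *
a=cv2.imread('pics/top0.png');b=cv2.imread('pics/side0.png')
A=cv2.resize(a[180:290,180:300],(400,366),interpolation=2);B=cv2.resize(a[190:290,320:480],(400,250),interpolation=2)
C=cv2.resize(b[190:340,160:280],(400,500),interpolation=2);D=cv2.resize(b[190:290,310:450],(400,286),interpolation=2)
o=np.zeros((600,800,3),np.uint8);o[:366,:400]=A;o[350:600,:400]=B;o[:500,400:]=C[:500];
cv2.imwrite('pics/z1.png',o);cv2.imwrite('pics/z2.png',cv2.resize(D,(800,572)))
```

```text
(no output)
```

View pics/z1.png

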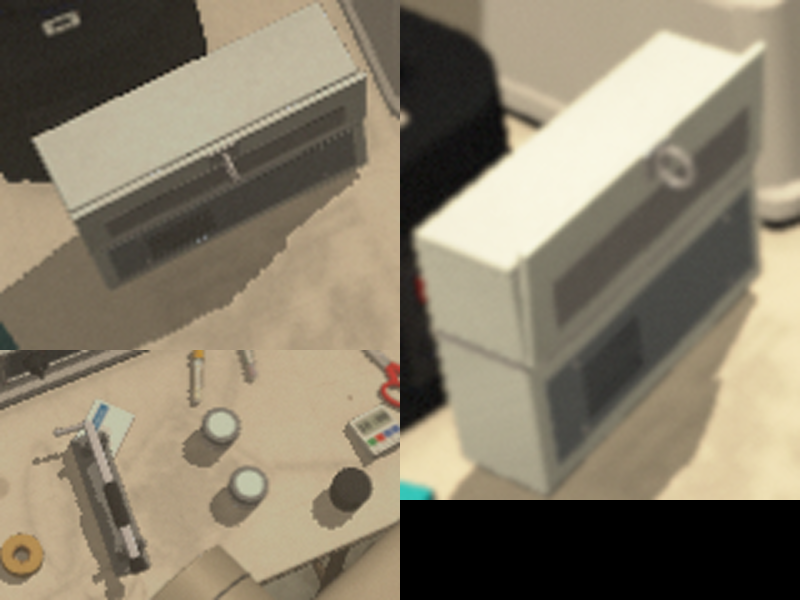

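View pics/z2.png

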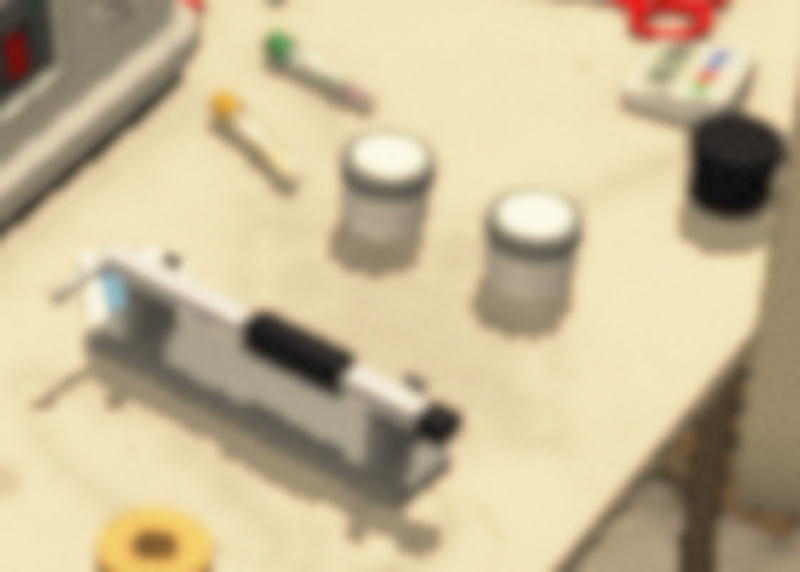

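The zoom shows two white jars with grey lids, the pole with its hook toward the locker side, and the hatch near shut with its eye at side (242,239.5) and top (249.6,229.5).

Run:
```python
from h import *
a=snap('top');b=snap('side')
tA=lambda x,y:(180+x*.3,180+y*110/366);tB=lambda x,y:(320+x*.4,190+(y-350)*.4);sC=lambda x,y:(160+(x-400)*.3,190+y*.3);sD=lambda x,y:(310+x*.175,190+y*.175)
np.set_printoptions(precision=1,suppress=True)
for n,p,q in [('eye',tA(232,165),sC(673,165)),('baseL',tA(113,285),sC(548,490)),('baseR',tA(365,160),sC(757,285)),('roofBL',tA(33,138),sC(416,235)),('roofBR',tA(318,5),sC(660,32)),
 ('hatchTL',tA(78,213),sC(530,260)),('hatchTR',tA(365,75),sC(762,45)),
 ('handle',tB(117,497),sD(299,350)),('tail',tB(138,563),sD(440,420)),('hook',tB(92,420),sD(108,258)),('tip',tB(58,430),sD(55,298)),
 ('jarA',tB(221,425),sD(388,157)),('jarB',tB(248,485),sD(533,216)),('blk',tB(352,485),sD(738,132))]:
    X,e=tri(a,p,b,q); print(n,X,round(e,1))
print('labels',onz(a,(219.5,332),30),'tape',onz(a,(328,271),19),'drop',onz(a,(188,320),0))
```

```text
eye [643.2 217.1 242.2] 0.2
baseL [665.6 365.4  15.7] 1.0
baseR [697.7  72.7  -2.1] 3.8
roofBL [743.8 377.3 238.1] 1.4
roofBR [768.   83.5 240.6] 3.1
hatchTL [649.5 362.1 249.4] 4.4
hatchTR [672.4  72.4 258. ] 0.2
handle [ 502.7 -134.8   40.2] 9.2
tail [ 407.5 -117.9   47.2] 2.6
hook [ 626.8 -151.6   35.8] 0.6
tip [ 628.8 -101.2   40. ] 2.0
jarA [ 545.7 -312.4   41.6] 1.1
jarB [ 450.9 -305.4   43.2] 0.0
blk [ 391.6 -436.2   47.6] 2.0
labels [438.2 425.7  30. ] tape [493.3  16.4  19. ] drop [525.9 511.    0. ]
```

Run:
```python
from h import *
print(shift((470,-230,330),(180,0,-8.7)))
```

```text
(array([ 33.78, -20.02,  -9.91]), array([-7.000e-02,  1.000e-02,  3.241e+01]))
```

Emit:
play_rows(
  motion=[
    [[16.9, -10, -5, 0, 0, 32.4], [16.9, -10, -5, 0, 0, 32.4], [16.9, -10, -5, 0, 0, 32.4], [16.9, -10, -5, 0, 0, 32.4], [16.9, -10, -5, 0, 0, 32.4]],
  ],
  jaw=1,
  squeeze=60,
)

```text
time: 0.7
tool_pos: [359.0, -386.6, 283.5]
tcp_rot: [180.0, -0.2, -8.8]
ft_force: [-0.1, -0.3, 0.6]
finger_gap: 85.4
grip_force: 0.0
```

Run:
```python
from h import *
print(shift((470,-230,330),(180,0,-8.7)))
```

```text
(array([  8.6 , -17.17,  -4.63]), array([ 0.03, -0.18, -0.09]))
```

Emit:
play_rows(
  motion=[
    [[8.6, -17.2, -4.6, 0, 0, 0], [8.6, -17.2, -4.6, 0, 0, 0], [8.6, -17.2, -4.6, 0, 0, 0], [8.6, -17.2, -4.6, 0, 0, 0], [8.6, -17.2, -4.6, 0, 0, 0]],
  ],
)

```text
time: 1.2
tool_pos: [469.7, -229.0, 329.0]
tcp_rot: [-180.0, -0.2, -8.3]
ft_force: [0.8, -0.3, -0.1]
finger_gap: 85.5
grip_force: 0.0
```

Run:
```python
from h import *
d=snap('wrist','w1.png'); print(sensors.sense()['tool_pos'],-d['R'].T@d['t'],d['mtx'][0,0])
for n,X in dict(handle=(504,-133,46),jA=(545.7,-312.4,42),jB=(451,-305.4,42)).items(): print(n,proj(d,X))
t=snap('top','top1.png')
```

```text
[ 468.26045859 -231.04006446  327.9847198 ] [ 543.2317941  -239.77450332  471.82167866] 391.3557521499809
handle [228.17124267 171.16344263]
jA [389.63947028 105.28407436]
jB [391.31813567 195.53915151]
```

View pics/w1.png

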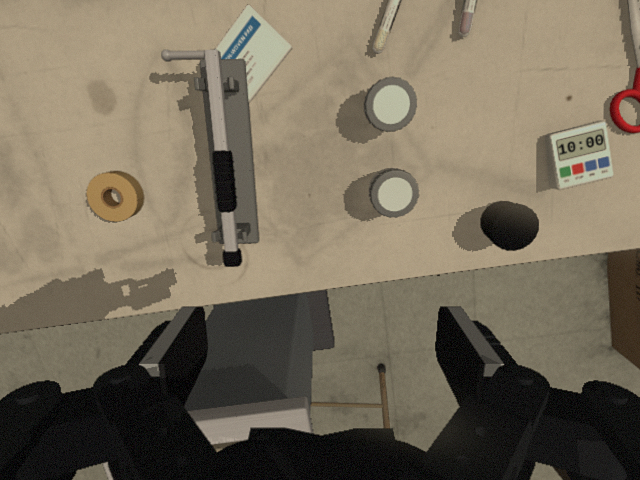

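Wrist view: the pole runs from (212,52) to (233,263), with the handle mid at about (225,181). The jar lids are at (390,104) and (394,193), and the look-alike is at (510,225). There are only two jars here.

Run:
```python
from h import *
d=snap('wrist'); np.set_printoptions(precision=1,suppress=True)
g=cv2.cvtColor(d['pixels'],cv2.COLOR_RGB2GRAY)
m=(g[140:225,205:250]<45).astype(np.uint8);c=max(cv2.findContours(m,0,2)[0],key=cv2.contourArea);rc=cv2.minAreaRect(c);print(rc)
h=onz(d,np.array(rc[0])+(205,140),57);print('handle',h)
a=onz(d,(212.5,52),52);b=onz(d,(233,265),52);v=a-b;print(a,b,np.linalg.norm(v),np.degrees(np.arctan2(v[1],v[0])))
for u in ((390,104),(394.5,193)): print('jar',onz(d,u,42))
print(shift((h[0],h[1],140),(180,0,np.degrees(np.arctan2(v[1],v[0])))))
```

```text
((14.91299057006836, 38.687896728515625), (61.576148986816406, 20.489871978759766), 83.8844985961914)
handle [ 495.7 -129.6   57. ]
[ 615.8 -149.    52. ] [ 396.8 -120.9   52. ] 220.77279583225013 -7.309744915130774
jar [ 543.1 -316.3   42. ]
jar [ 449.9 -312.3   42. ]
(array([  1.4, -10.7,  18.7]), array([ 0. ,  0.1, -1.3]))
```

Emit:
play_rows(
  motion=[
    [[1.5, -10.5, 16, 0, 0, -0.5], [1.5, -10.5, 16, 0, 0, -0.5], [1.5, -10.5, 16, 0, 0, -0.5], [1.5, -10.5, 16, 0, 0, -0.5], [1.5, -10.5, 16, 0, 0, -0.5]],
  ],
)

```text
time: 1.85
tool_pos: [493.2, -129.3, 160.3]
tcp_rot: [-179.8, 0.6, -8.2]
ft_force: [-1.3, 0.2, -1.3]
finger_gap: 85.3
grip_force: 0.0
```

Run:
```python
from h import *
s=sensors.sense();d=snap('wrist','w2.png'); print(s['tool_pos'],s['tcp_rot'])
for x in(125,33,0,-33): print(proj(d,(496+x*.9906,-132-x*.137,52)))
```

```text
[ 493.23036553 -129.28744447  160.27254972] [-179.8347295     0.63888638   -8.16818454]
[323.90018282  15.36839116]
[324.45504246 178.57227615]
[324.62908103 228.11228022]
[324.79250761 273.95560644]
```

View pics/w2.png

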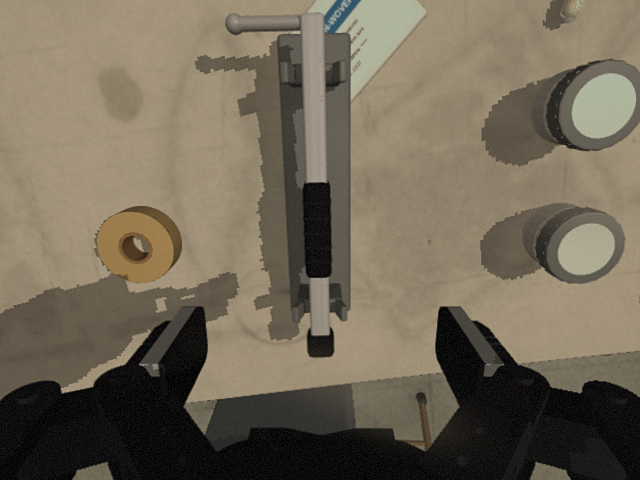

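The handle mid is at (317,230), with the pole axis from (312,18) to (320,350). That is about 5 mm left of my estimate.

Run:
```python
from h import *
d=snap('wrist'); np.set_printoptions(precision=1,suppress=True)
h=onz(d,(316.7,230),57);a=onz(d,(312.5,23),52);b=onz(d,(318.5,300),52);v=a-b;y=np.degrees(np.arctan2(v[1],v[0]));print(h,a,b,y)
for u in ((604,105),(587,249)): print('jar',onz(d,u,42))
e=b+(h[0]-b[0])*v/v[0];print(e)
print(shift((h[0],h[1],60),(180,0,y)), shift((h[0],h[1],28),(180,0,y)))
```

```text
[ 497.8 -128.7   57. ] [ 619.6 -144.2   52. ] [ 444.6 -122.    52. ] -7.226034757114922
jar [ 548.7 -319.2   42. ]
jar [ 452.3 -314.7   42. ]
[ 497.8 -128.8   52. ]
(array([ 0.1, -0.4, 10.6]), array([ 0. ,  0.1, -1. ])) (array([ 0.1, -0.4, 13.8]), array([ 0. ,  0.1, -1. ]))
```

```bash
cat >> h.py <<'E'
def handle(d,box,z=57):
    x0,y0,x1,y1=box;g=cv2.cvtColor(d['pixels'],cv2.COLOR_RGB2GRAY)
    m=(g[y0:y1,x0:x1]<40).astype(np.uint8);c=max(cv2.findContours(m,0,2)[0],key=cv2.contourArea);rc=cv2.minAreaRect(c)
    return np.array(rc[0])+(x0,y0),rc
E
python3 - <<'E'
from h import *
s=sensors.sense();d=snap('wrist','w3.png'); np.set_printoptions(precision=1,suppress=True)
print(s['tool_pos'],s['tcp_rot'],s['qd'])
u,rc=handle(d,(280,150,360,295));h=onz(d,u,57);print(u,rc,h)
g=cv2.cvtColor(d['pixels'],cv2.COLOR_RGB2GRAY).astype(int)
for r0 in (110,150,288): print(r0,g[r0,295:340])
E
```

```text
[ 496.3 -132.3  166.4] [180.    0.2  -8.2] [-0.8 -1.6 -3.2 -0.1  0.2  0.1]
[312.7 233.3] ((32.67523193359375, 83.2825698852539), (91.89720916748047, 26.77558708190918), 88.26429748535156) [ 497.2 -127.    57. ]
110 [ 64  61  56  68  98 128 143 144 146 146 148 151 151 152 150 151 150 152
 147 146 153 155 153 144 137 114  94  94  94  96  96  97  95  96  95  93
  99  96  95  97 102  95  97  96 101]
150 [ 94  92  94  94  93  95 113 138 146 145 146 146 147 151 153 154 152 149
 151 144 152 153 154 155 149 134 115  91  97  96  94  94  97  96  95  97
  95  94  92  95  97  93  98  97  95]
288 [ 56  45  40  38  33  36  29  38  41  47  69 105 132 139 135 140 138 147
 142 146 142 141 141 142 145 149 145 144 137 112  60  44  45  44  43  46
  46  49  47  49  48  64  79  93  92]
```

Emit:
play_rows(
  motion=[
    [[0, -0.5, 5, 0, 0, -1.5], [0, -0.5, 10, 0, 0, -1.5], [0, -0.5, 10, 0, 0, -1.5], [0, -0.5, 10, 0, 0, -1.5], [0, -0.5, 10, 0, 0, -1.5]],
  ],
)

```text
time: 2.5
tool_pos: [500.8, -128.1, 71.3]
tcp_rot: [179.9, -0.3, -6.8]
ft_force: [0.5, -1.1, 0.7]
finger_gap: 85.3
grip_force: 0.0
```

Run:
```python
from h import *
np.set_printoptions(precision=1,suppress=True)
for i in range(3):
    s=sensors.sense();d=snap('wrist','w4.png'); print(s['tool_pos'],s['tcp_rot'],s['qd'])
for x in(35,0,-33): print(proj(d,(497.5+x*.993,-127-x*.115,52)))
```

```text
[ 500.8 -128.1   71.3] [179.9  -0.3  -6.8] [ 0.5 -0.6 -0.2  0.  -0.5  0.2]
[ 501.  -128.    71.4] [179.9  -0.4  -6.7] [ 0.4 -0.1  0.4  0.  -0.4  0.1]
[ 500.8 -127.7   71. ] [179.9  -0.3  -6.7] [ 0.4  0.3  0.9  0.1 -0.4  0. ]
[319.7 223.2]
[320.1 297.9]
[320.3 361.2]
```

View pics/w4.png

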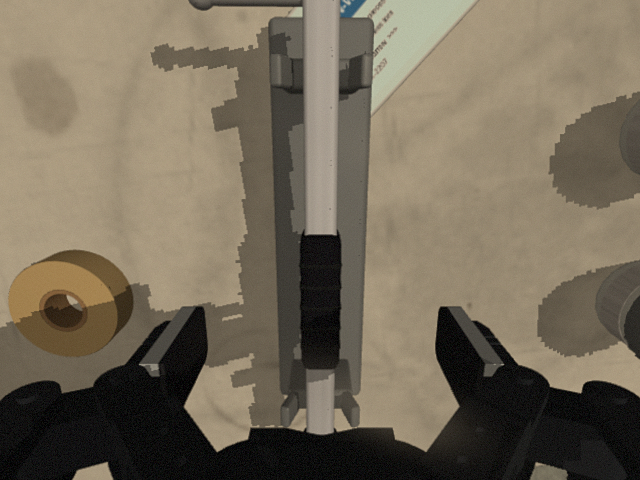

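Handle centred at (321,302) and aligned; it is about 4 mm toward the robot from the TCP. I descend and grip.

Emit:
play_rows(
  motion=[
    [[-0.4, 0, 2, 0, 0, 0], [-0.4, 0, 4.2, 0, 0, 0], [-0.4, 0, 4.2, 0, 0, 0], [-0.4, 0, 4.2, 0, 0, 0], [-0.4, 0, 4.2, 0, 0, 0]],
  ],
)

```text
time: 3.15
tool_pos: [495.5, -126.3, 27.1]
tcp_rot: [180.0, -0.1, -6.7]
ft_force: [-0.2, 0.6, 0.6]
finger_gap: 85.4
grip_force: 0.0
```

Emit:
play_rows(
  motion=[
    [[0, 0, 0, 0, 0, 0], [0, 0, 0, 0, 0, 0], [0, 0, 0, 0, 0, 0], [0, 0, 0, 0, 0, 0], [0, 0, 0, 0, 0, 0]],
  ],
  jaw=0,
  squeeze=80,
)

```text
time: 3.65
tool_pos: [494.5, -125.9, 25.6]
tcp_rot: [180.0, -0.0, -6.7]
ft_force: [-1.4, 0.4, -0.9]
finger_gap: 16.5
grip_force: 77.9
```

Emit:
play_rows(
  motion=[
    [[0, 0, 0, 0, 0, 0], [0, 0, 0, 0, 0, 0], [0, 0, 0, 0, 0, 0], [0, 0, 0, 0, 0, 0], [0, 0, 0, 0, 0, 0]],
  ],
)

```text
time: 4.15
tool_pos: [494.5, -125.9, 25.6]
tcp_rot: [180.0, -0.0, -6.7]
ft_force: [-0.3, 0.0, 3.4]
finger_gap: 17.3
grip_force: 78.5
```

Run:
```python
from h import *
s=sensors.sense();print(s)
```

```text
{'time': 4.15, 'joint_pos': array([-2.00479102e+01,  5.49579219e+00,  1.10159291e+02,  6.63669461e-04,
        6.43199729e+01,  7.66408119e+01]), 'qd': array([ 0.12149894, -0.00730332,  0.03966664,  0.10302961, -0.02083337,
        0.04371388]), 'joint_efforts': array([-6.76970766e-02, -4.56319320e+01, -4.10858774e+01, -3.87227791e-02,
       -3.10499752e-01, -2.38759682e-02]), 'tool_pos': array([ 494.47321809, -125.93536213,   25.58015096]), 'tcp_rot': array([ 1.79994819e+02, -2.44066752e-02, -6.68900851e+00]), 'ft_force': array([-0.33901275,  0.00518769,  3.42839953]), 'wrist_torque': array([ 0.09619542,  0.15993282, -0.03227818]), 'grip_force': 78.50992798805237, 'finger_gap': 17.251133940031742}
```

Emit:
play_rows(
  motion=[
    [[0, 0, -2, 0, 0, 0], [0, 0, -5, 0, 0, 0], [0, 0, -10, 0, 0, 0], [0, 0, -15, 0, 0, 0], [0, 0, -20, 0, 0, 0]],
  ],
)

```text
time: 4.65
tool_pos: [493.3, -125.5, 226.1]
tcp_rot: [-180.0, 0.1, -6.7]
ft_force: [1.8, -0.7, -0.9]
finger_gap: 16.9
grip_force: 78.0
```

Emit:
play_rows(
  motion=[
    [[-4, -5, -2, 0, 0, -5], [-4, -10, -2, 0, 0, -11], [-4, -14, -2, 0, 0, -11], [-4, -18, -2, 0, 0, -11], [-4, -21, -2, 0, 0, -11]],
  ],
)

```text
time: 5.15
tool_pos: [478.3, 90.0, 244.7]
tcp_rot: [-180.0, 0.0, 4.4]
ft_force: [0.9, 0.2, -1.4]
finger_gap: 16.6
grip_force: 78.4
```

Emit:
play_rows(
  motion=[
    [[0, 0, 0, 0, 0, 0], [0, 0, 0, 0, 0, 0], [0, 0, 0, 0, 0, 0]],
  ],
)

```text
time: 5.45
tool_pos: [478.7, 86.6, 244.7]
tcp_rot: [180.0, 0.1, 4.3]
ft_force: [0.2, 0.6, -2.5]
finger_gap: 17.0
grip_force: 78.5
```

Run:
```python
from h import *
s=sensors.sense();print(s['tool_pos'],s['tcp_rot'])
d=snap('wrist','w5.png')
print(proj(d,(643,217,242)),proj(d,(668,219,150)))
```

```text
[478.68680568  86.63779059 244.69283171] [1.79974731e+02 6.44702161e-02 4.28126270e+00]
[-127.1413801  -282.61975447] [  69.75907375 -161.87445821]
```

View pics/w5.png

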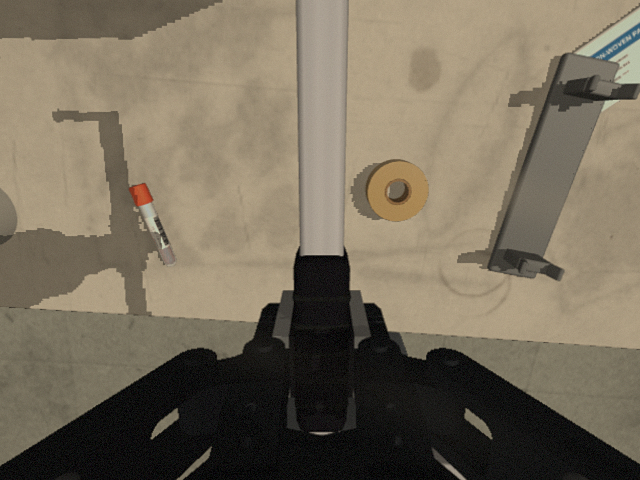

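The view shows the pole gripped straight down its axis; the locker is out of view. I use the fixed cameras for the hook relative to the eye.

Run:
```python
from h import *
a=snap('top','t2.png');b=snap('side','s2.png')
A=cv2.resize(a['pixels'][190:290,210:310,::-1],(400,400),interpolation=2);B=cv2.resize(b['pixels'][200:300,200:300,::-1],(400,400),interpolation=2)
cv2.imwrite('pics/z3.png',np.hstack([A,B]))
s=sensors.sense();R=Ro.from_euler('xyz',s['tcp_rot'],degrees=True)
tip=R.apply((126,-50,-20))+s['tool_pos'];print(tip,proj(a,tip),proj(b,tip))
```

```text
[600.95881298 145.45265638 265.07705328] [275.96541185 229.83773475] [272.97648912 223.48264148]
```

View pics/z3.png

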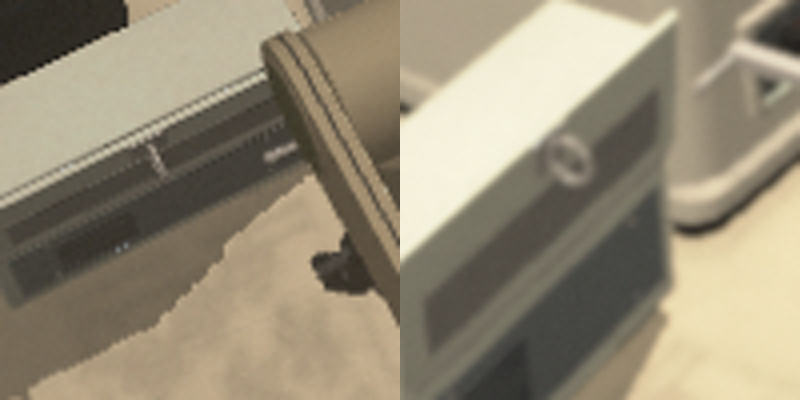

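The peg tip is at top (276.5,229.5) and side (274.5,221.5). The eye is at top (249.3,230) and side (242,240.2).

Run:
```python
from h import *
a=snap('top');b=snap('side')
for n,p,q in (('tip',(276.3,229.4),(274.3,221.7)),('eye',(249.25,230.0),(242,240.3))): print(n,tri(a,p,b,q))
for X in ((643,217,242),(643,217,248),(643,217,236),(643,222,242),(637,217,242)):print(X,proj(a,X),proj(b,X))
```

```text
tip (array([598.47592349, 144.23236455, 271.12658713]), np.float64(1.8029839692725775))
eye (array([642.51815747, 218.30561452, 240.94651794]), np.float64(1.0624691003708926))
(643, 217, 242) [249.68362673 229.6940031 ] [241.95352417 239.55394908]
(643, 217, 248) [249.47100855 228.9309514 ] [241.75253638 237.59700212]
(643, 217, 236) [249.89493089 230.45222817] [242.15337365 241.50069759]
(643, 222, 242) [248.15970237 230.29190413] [240.62470091 240.57127017]
(637, 217, 242) [250.38127542 231.35388846] [243.83706907 240.38127233]
```

Emit:
play_rows(
  motion=[
    [[2, 0, 1, 0, 0, -0.4], [4.7, -2, 2.3, 0, 0, -0.4], [4.7, -5.2, 2.3, 0, 0, -0.4], [4.7, -5.2, 2.3, 0, 0, -0.4], [4.7, -5.2, 2.3, 0, 0, -0.4]],
  ],
)

```text
time: 6.2
tool_pos: [521.9, 142.8, 222.1]
tcp_rot: [180.0, 0.0, 4.8]
ft_force: [0.5, -0.5, -1.1]
finger_gap: 16.7
grip_force: 78.6
```

Run:
```python
from h import *
s=sensors.sense();print(s['tool_pos'],s['tcp_rot'])
a=snap('top','t3.png');b=snap('side','s3.png')
A=cv2.resize(a['pixels'][200:260,230:290,::-1],(400,400),interpolation=2);B=cv2.resize(b['pixels'][210:270,215:275,::-1],(400,400),interpolation=2)
cv2.imwrite('pics/z4.png',np.hstack([A,B]))
R=Ro.from_euler('xyz',s['tcp_rot'],degrees=True)
tip=R.apply((126,-50,-20))+s['tool_pos'];print(tip,proj(a,tip),proj(b,tip))
```

```text
[521.87304242 142.75535362 222.10433656] [1.79982352e+02 2.82734589e-02 4.75774007e+00]
[643.30104514 203.0408192  242.02675596] [253.89689947 227.94081506] [245.53488543 236.68963412]
```

View pics/z4.png

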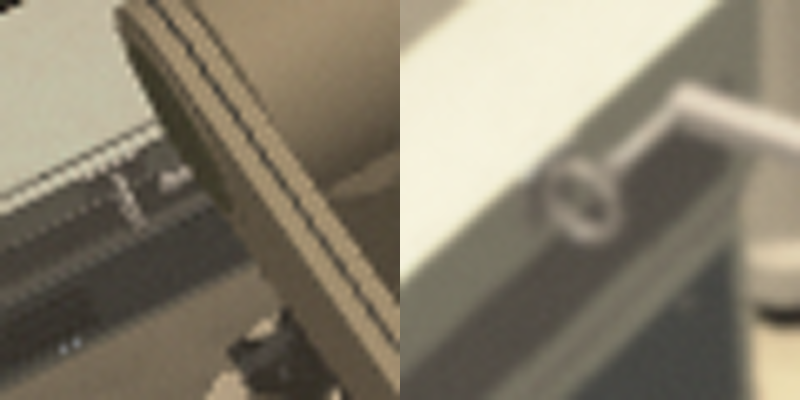

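The peg points into the ring in both views (side ring centre about (242.4,240), peg tip about (245.5,236.7)). I insert in two steps and watch the force.

Emit:
play_rows(
  motion=[
    [[0, -0.5, 0, 0, 0, 0], [0, -1, 0, 0, 0, 0], [0, -1.5, 0, 0, 0, 0], [0, -2, 0, 0, 0, 0], [0, -2, 0, 0, 0, 0]],
  ],
)

```text
time: 6.8
tool_pos: [520.2, 163.4, 222.3]
tcp_rot: [-180.0, -0.0, 4.8]
ft_force: [0.4, -0.2, -0.7]
finger_gap: 16.8
grip_force: 78.6
```

Run:
```python
from h import *
s=sensors.sense();print(s['tool_pos'],s['tcp_rot'],s['ft_force'],s['wrist_torque'])
a=snap('top');b=snap('side')
A=cv2.resize(a['pixels'][200:260,220:280,::-1],(400,400),interpolation=2);B=cv2.resize(b['pixels'][210:270,215:275,::-1],(400,400),interpolation=2)
cv2.imwrite('pics/z5.png',np.hstack([A,B]))
```

```text
[520.1773766  163.39928508 222.32001032] [-1.79988811e+02 -3.84348355e-03  4.75391289e+00] [ 0.37133878 -0.23397067 -0.69529866] [-0.03133115 -0.04452316  0.02665495]
```

View pics/z5.png

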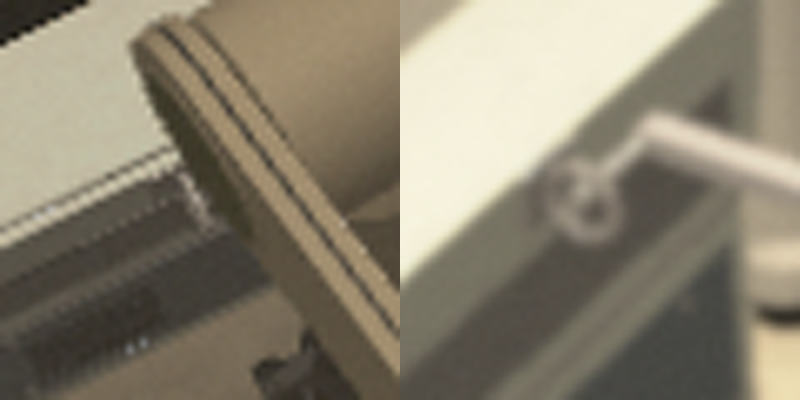

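Emit:
play_rows(
  motion=[
    [[0, -0.5, 0, 0, 0, 0], [0, -1, 0, 0, 0, 0], [0, -1.5, 0, 0, 0, 0], [0, -2, 0, 0, 0, 0], [0, -2, 0, 0, 0, 0]],
  ],
)

```text
time: 7.4
tool_pos: [518.5, 183.4, 222.2]
tcp_rot: [-180.0, 0.0, 4.8]
ft_force: [-0.6, -0.6, -1.5]
finger_gap: 17.1
grip_force: 78.6
```

Emit:
play_rows(
  motion=[
    [[-1.2, 0, 0.4, 0, 0, 0], [-2.4, 0, 1, 0, 0, 0], [-3.2, 0, 1.5, 0, 0, 0], [-3.9, 0, 2.1, 0, 0, 0], [-3.9, 0, 2.1, 0, 0, 0]],
  ],
)

```text
time: 7.9
tool_pos: [478.7, 179.2, 200.3]
tcp_rot: [180.0, 0.1, 4.7]
ft_force: [0.1, -0.7, -1.9]
finger_gap: 16.9
grip_force: 78.7
```

Run:
```python
from h import *
s=sensors.sense();print(s['tool_pos'],s['tcp_rot'],s['ft_force'],s['wrist_torque'])
a=snap('top');b=snap('side')
A=cv2.resize(a['pixels'][200:280,200:280,::-1],(400,400),interpolation=2);B=cv2.resize(b['pixels'][210:290,195:275,::-1],(400,400),interpolation=2)
cv2.imwrite('pics/z6.png',np.hstack([A,B]))
```

```text
[478.65128823 179.2256244  200.29331815] [1.79983616e+02 9.83068007e-02 4.71779910e+00] [ 0.07130752 -0.72051491 -1.94487671] [ 0.04100014 -0.03175268  0.02066098]
```

View pics/z6.png

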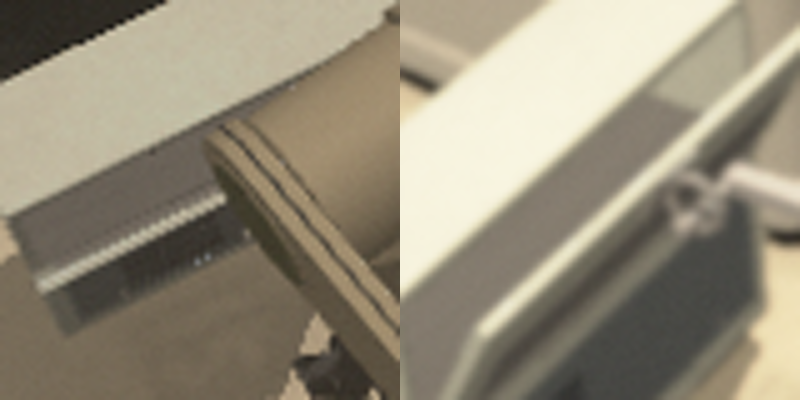

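The hatch follows the hook, at about 0.4 rad. I continue the arc.

Emit:
play_rows(
  motion=[
    [[-1.3, 0, 1.4, 0, 0, 0], [-2.3, 0, 3.1, 0, 0, 0], [-3.0, 0, 4.9, 0, 0, 0], [-3.3, 0, 6.8, 0, 0, 0], [-3.2, 0, 8.8, 0, 0, 0]],
  ],
)

```text
time: 8.5
tool_pos: [449.2, 177.2, 114.0]
tcp_rot: [-180.0, -0.2, 4.7]
ft_force: [3.6, 0.8, 0.4]
finger_gap: 17.2
grip_force: 78.8
```

Emit:
play_rows(
  motion=[
    [[0.2, 0, 0.9, 0, 0, 0], [0.4, 0, 1.6, 0, 0, 0], [0.4, 0, 1.9, 0, 0, 0], [0.4, 0, 1.9, 0, 0, 0], [0.4, 0, 1.9, 0, 0, 0]],
  ],
)

```text
time: 9.0
tool_pos: [452.9, 177.3, 95.4]
tcp_rot: [-180.0, -0.1, 4.7]
ft_force: [4.3, 0.6, 0.8]
finger_gap: 16.9
grip_force: 79.1
```

Run:
```python
from h import *
s=sensors.sense();print(s['tool_pos'],s['tcp_rot'],s['ft_force'],s['wrist_torque'])
a=snap('top');b=snap('side')
A=cv2.resize(a['pixels'][200:300,190:290,::-1],(400,400),interpolation=2);B=cv2.resize(b['pixels'][210:330,160:280,::-1],(400,400),interpolation=2)
cv2.imwrite('pics/z7.png',np.hstack([A,B]))
```

```text
[452.92668675 177.3056019   95.36861179] [-1.79982935e+02 -1.22142883e-01  4.70110956e+00] [4.25800853 0.56770677 0.76616504] [ 0.21583005 -0.98331764 -0.09546865]
```

View pics/z7.png

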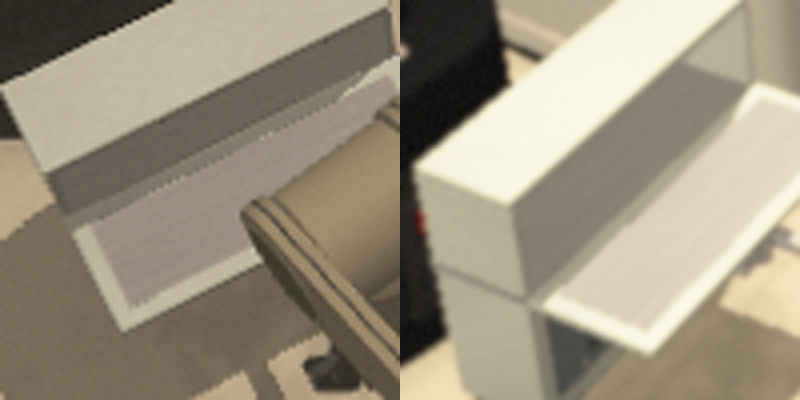

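Emit:
play_rows(
  motion=[
    [[0.3, 0, 0.2, 0, 0, 0], [0.3, 0, 0.4, 0, 0, 0], [0.3, 0, 0.4, 0, 0, 0], [0.3, 0, 0.4, 0, 0, 0], [0.3, 0, 0.4, 0, 0, 0]],
  ],
)

```text
time: 9.6
tool_pos: [455.7, 177.6, 90.8]
tcp_rot: [-180.0, -0.1, 4.7]
ft_force: [6.1, 1.5, 4.5]
finger_gap: 16.8
grip_force: 79.5
```

Run:
```python
from h import *
s=sensors.sense();print(s['tool_pos'],s['tcp_rot'],s['ft_force'],s['wrist_torque'])
a=snap('top','t8.png');b=snap('side','s8.png')
tA=lambda x,y:(190+x*.25,200+y*.25);sC=lambda x,y:(160+(x-400)*.3,210+y*.3)
for n,p,q in (('hatch free L',tA(122,330),sC(650,353)),('hinge L',tA(75,225),sC(537,298)),('roof front L',tA(47,172),sC(513,203))):print(n,tri(a,p,b,q))
```

```text
[455.70446715 177.56503301  90.83699571] [-1.79981165e+02 -1.05946602e-01  4.70748299e+00] [6.12630996 1.46331039 4.5378435 ] [ 0.40440664 -1.46206327 -0.01531044]
hatch free L (array([552.56034138, 360.42188086, 148.38973354]), np.float64(0.3311165013874234))
hinge L (array([650.10309204, 366.00292212, 152.87536439]), np.float64(3.97996391139226))
roof front L (array([661.12012006, 366.74546896, 237.93649662]), np.float64(1.6224183518248334))
```

The hatch's free edge triangulates at z≈148, so it is level and on its stop. I withdraw the peg.

Emit:
play_rows(
  motion=[
    [[0, 0, -0.6, 0, 0, 0], [0, 0, -1.2, 0, 0, 0], [0, 0, -1.2, 0, 0, 0], [0, 0, -1.2, 0, 0, 0]],
  ],
)

```text
time: 10.1
tool_pos: [454.1, 177.2, 101.8]
tcp_rot: [180.0, 0.1, 4.7]
ft_force: [0.3, 1.2, -1.6]
finger_gap: 16.9
grip_force: 78.7
```

Emit:
play_rows(
  motion=[
    [[0, 1.5, 0, 0, 0, 0], [0, 3, 0, 0, 0, 0], [0, 4.5, 0, 0, 0, 0], [0, 6, 0, 0, 0, 0], [0, 6, 0, 0, 0, 0]],
  ],
)

```text
time: 10.6
tool_pos: [459.2, 116.2, 101.6]
tcp_rot: [180.0, 0.1, 4.6]
ft_force: [0.4, -0.9, -1.6]
finger_gap: 17.1
grip_force: 78.8
```

Run:
```python
from h import *
s=sensors.sense();print(s['tool_pos'],s['tcp_rot'],s['ft_force'],s['wrist_torque'])
b=snap('side');cv2.imwrite('pics/z9.png',cv2.resize(b['pixels'][200:320,180:340,::-1],(640,480),interpolation=2))
```

```text
[459.21514304 116.17003905 101.61499853] [1.79966076e+02 9.25800711e-02 4.62367889e+00] [ 0.41988931 -0.85247415 -1.56496537] [0.00324566 0.00310143 0.02196348]
```

View pics/z9.png

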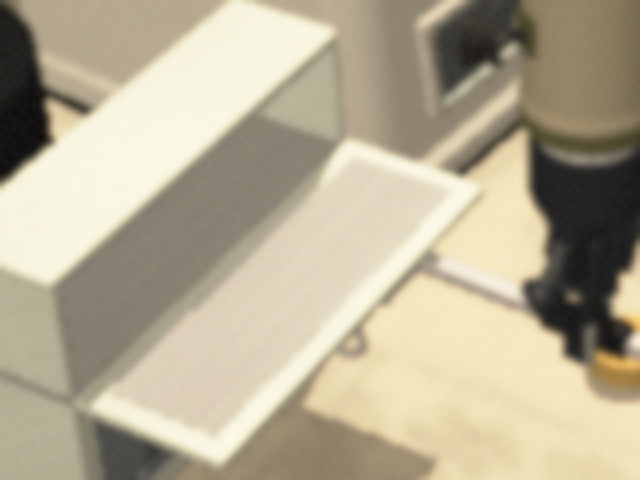

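The peg is clear of the ring (ring hangs under the shelf at (350,345) in this crop). I return the pole to its rest.

Emit:
play_rows(
  motion=[
    [[-3, 0, 0, 0, 0, 0], [-6, 0, 0, 0, 0, 0], [-6, 0, -4, 0, 0, 0], [-6, 0, -8, 0, 0, 0], [-6, 0, -12.5, 0, 0, 0]],
  ],
)

```text
time: 11.15
tool_pos: [398.4, 113.2, 227.3]
tcp_rot: [-180.0, 0.2, 4.7]
ft_force: [0.8, 0.4, -1.6]
finger_gap: 17.0
grip_force: 78.7
```

Emit:
play_rows(
  motion=[
    [[2, 4, 0, 0, 0, 2], [5, 8, 0, 0, 0, 6], [8, 12, 0, 0, 0, 11.3], [11, 16, 0, 0, 0, 11.3], [13, 20, 0, 0, 0, 11.3]],
  ],
)

```text
time: 11.65
tool_pos: [547.5, -76.8, 226.7]
tcp_rot: [-180.0, 0.0, -6.6]
ft_force: [-0.2, 0.5, -1.3]
finger_gap: 17.3
grip_force: 78.8
```

Emit:
play_rows(
  motion=[
    [[0, 0, 0, 0, 0, 0], [0, 0, 0, 0, 0, 0]],
  ],
)

```text
time: 11.85
tool_pos: [545.9, -76.1, 226.2]
tcp_rot: [-180.0, 0.1, -6.7]
ft_force: [0.4, -0.5, -1.6]
finger_gap: 16.8
grip_force: 78.9
```

Run:
```python
from h import *
s=sensors.sense();print(s['tool_pos'],s['tcp_rot']);print(shift((494.5,-125.9,100),(180,0,-6.7)))
```

```text
[545.90790053 -76.07888144 226.19632506] [-1.79955064e+02  1.27538810e-01 -6.67520474e+00]
(array([-4.5 ,  5.56, 12.63]), array([-0.04,  0.13,  0.02]))
```

Emit:
play_rows(
  motion=[
    [[-2.2, 2.8, 0, 0, 0, 0], [-4.5, 5.6, 0, 0, 0, 0], [-4.5, 5.6, 5, 0, 0, 0], [-4.5, 5.6, 10, 0, 0, 0], [-4.5, 5.6, 12.6, 0, 0, 0]],
  ],
)

```text
time: 12.35
tool_pos: [492.0, -124.1, 97.2]
tcp_rot: [-179.9, 0.3, -6.5]
ft_force: [-0.5, 0.9, -2.3]
finger_gap: 16.8
grip_force: 78.9
```

Emit:
play_rows(
  motion=[
    [[0, 0, 0, 0, 0, 0], [0, 0, 0, 0, 0, 0], [0, 0, 0, 0, 0, 0], [0, 0, 0, 0, 0, 0]],
  ],
)

```text
time: 12.75
tool_pos: [496.7, -126.7, 104.0]
tcp_rot: [179.9, -0.2, -6.6]
ft_force: [-1.2, 0.3, -0.7]
finger_gap: 16.8
grip_force: 78.9
```

Run:
```python
from h import *
s=sensors.sense();print(s['tool_pos'],s['tcp_rot']);print(shift((494.5,-125.9,26.6),(180,0,-6.7)))
```

```text
[ 496.67425101 -126.73236708  103.95656141] [179.94436259  -0.24388493  -6.55881088]
(array([-0.26, -0.07,  7.73]), array([ 0.06, -0.24,  0.14]))
```

Emit:
play_rows(
  motion=[
    [[-0.2, 0, 1, 0, 0, 0], [-0.2, 0, 2, 0, 0, 0], [-0.2, 0, 3, 0, 0, 0], [-0.2, 0, 3.6, 0, 0, 0], [-0.2, 0, 3.6, 0, 0, 0]],
  ],
)

```text
time: 13.25
tool_pos: [491.6, -125.8, 63.5]
tcp_rot: [-180.0, 0.2, -6.6]
ft_force: [0.4, 0.3, -2.0]
finger_gap: 16.8
grip_force: 78.9
```

Emit:
play_rows(
  motion=[
    [[0, 0, 0, 0, 0, 0], [0, 0, 0, 0, 0, 0], [0, 0, 0, 0, 0, 0], [0, 0, 0, 0, 0, 0]],
  ],
)

```text
time: 13.65
tool_pos: [493.2, -126.4, 65.7]
tcp_rot: [180.0, -0.0, -6.6]
ft_force: [0.0, 0.0, -1.9]
finger_gap: 16.7
grip_force: 78.9
```

Run:
```python
from h import *
s=sensors.sense();print(s['tool_pos'],s['tcp_rot']);print(shift((494.5,-125.9,26),(180,0,-6.7)))
```

```text
[ 493.16983099 -126.37719233   65.70766882] [ 1.79991725e+02 -4.00089634e-02 -6.59420690e+00]
(array([ 0.12, -0.06,  3.97]), array([ 0.01, -0.04,  0.11]))
```

Emit:
play_rows(
  motion=[
    [[0.1, 0, 1, 0, 0, 0], [0.1, 0, 2, 0, 0, 0], [0.1, 0, 3, 0, 0, 0], [0.1, 0, 3.7, 0, 0, 0], [0.1, 0, 3.9, 0, 0, 0]],
  ],
)

```text
time: 14.15
tool_pos: [493.1, -126.1, 25.6]
tcp_rot: [-180.0, 0.1, -6.6]
ft_force: [-5.7, 2.0, 13.8]
finger_gap: 17.0
grip_force: 81.1
```

Emit:
play_rows(
  motion=[
    [[0, 0, 0, 0, 0, 0], [0, 0, 0, 0, 0, 0], [0, 0, 0, 0, 0, 0], [0, 0, 0, 0, 0, 0]],
  ],
)

```text
time: 14.55
tool_pos: [493.3, -126.2, 26.2]
tcp_rot: [-180.0, 0.1, -6.6]
ft_force: [-3.4, 2.2, 5.3]
finger_gap: 17.1
grip_force: 80.1
```

Run:
```python
from h import *
s=sensors.sense();print(s['tool_pos'],s['tcp_rot'],s['ft_force'],s['wrist_torque']);print(shift((494.5,-125.9,26),(180,0,-6.7)))
```

```text
[ 493.33792856 -126.20319462   26.22037403] [-1.79983380e+02  8.44151940e-02 -6.59286549e+00] [-3.40293047  2.21079649  5.27985592] [ 0.23066349  0.97323028 -0.04236419]
(array([ 0.11, -0.04,  0.02]), array([-0.02,  0.08,  0.11]))
```

Emit:
play_rows(
  motion=[
    [[0, 0, 0, 0, 0, 0], [0, 0, 0, 0, 0, 0], [0, 0, 0, 0, 0, 0], [0, 0, 0, 0, 0, 0], [0, 0, 0, 0, 0, 0]],
  ],
  jaw=1,
)

```text
time: 15.05
tool_pos: [493.9, -126.4, 26.3]
tcp_rot: [180.0, -0.0, -6.6]
ft_force: [-0.2, 0.5, 0.5]
finger_gap: 85.0
grip_force: 0.0
```

Emit:
play_rows(
  motion=[
    [[0, 0, -2, 0, 0, 0], [0, 0, -5, 0, 0, 0], [0, 0, -10, 0, 0, 0], [0, 0, -15, 0, 0, 0], [0, 0, -20, 0, 0, 0]],
  ],
)

```text
time: 15.55
tool_pos: [493.4, -126.2, 228.1]
tcp_rot: [-180.0, 0.0, -6.6]
ft_force: [1.3, -1.2, 0.6]
finger_gap: 85.3
grip_force: 0.0
```

Emit:
play_rows(
  motion=[
    [[-4, 5, 0, 0, 0, 0], [-6, 9, 0, 0, 0, 0], [-6, 11, 0, 0, 0, 0], [-6, 11, 0, 0, 0, 0], [-6, 11, 0, 0, 0, 0]],
  ],
)

```text
time: 16.05
tool_pos: [421.4, -229.0, 226.2]
tcp_rot: [-180.0, -0.0, -6.7]
ft_force: [0.6, -0.1, -0.5]
finger_gap: 85.3
grip_force: 0.0
```

Emit:
play_rows(
  motion=[
    [[0, 0, 0, 0, 0, 0], [0, 0, 0, 0, 0, 0], [0, 0, 0, 0, 0, 0], [0, 0, 0, 0, 0, 0]],
  ],
)

```text
time: 16.45
tool_pos: [421.9, -228.2, 226.2]
tcp_rot: [-180.0, 0.0, -6.5]
ft_force: [0.4, 0.5, 0.2]
finger_gap: 85.3
grip_force: 0.0
```

```bash
cat >> h.py <<'E'
def lids(d,z=42):
    "pale lid discs: low saturation, bright, round blobs cast on plane z"
    hsv=cv2.cvtColor(d['pixels'],cv2.COLOR_RGB2HSV);o=[]
    m=((hsv[...,1]<45)&(hsv[...,2]>140)).astype(np.uint8)
    for c in cv2.findContours(cv2.morphologyEx(m,2,np.ones((3,3))),0,2)[0]:
        if cv2.contourArea(c)<150: continue
        (x,y),(w,h),_=cv2.fitEllipse(c) if len(c)>5 else cv2.minAreaRect(c)
        fill=cv2.contourArea(c)/(np.pi*w*h/4)
        o.append((np.round((x,y),1),round(w,1),round(h,1),round(fill,2),np.round(onz(d,(x,y),z),1)))
    return o
E
python3 - <<'E'
from h import *
s=sensors.sense();print(s['tool_pos'],s['tcp_rot'],s['finger_gap'])
d=snap('wrist','w10.png')
for l in lids(d): print(*l)
print(proj(d,(545,-317,42)),proj(d,(451,-313,42)))
u,rc=handle(d,(150,100,320,330));print(u,rc,onz(d,u,57))
E
```

```text
[ 421.93743205 -228.19229192  226.2321152 ] [-1.79994685e+02  4.49394020e-03 -6.52722137e+00] 85.30631923313335
[ 90.1 481.7] 28.7 45.3 0.38 [156.2  48.1  42. ]
[189.  208.2] 15.7 74.5 0.8 [ 435.4 -116.9   42. ]
[414.2 161.6] 44.2 47.8 0.99 [ 452.6 -309.2   42. ]
[633.6 119.7] 14.7 76.2 0.51 [ 464.7 -481.6   42. ]
[415.3  33.6] 49.8 57.0 0.99 [ 547.  -313.9   42. ]
[229.9   4.9] 14.1 61.7 0.44 [ 581.3 -179.7   42. ]
[170.6  30.7] 16.7 218.4 0.51 [ 569.5 -132.7   42. ]
[419.50039183  36.01439499] [418.90122626 163.03895072]
[182.83545303 138.69316864] ((32.835453033447266, 38.69316864013672), (79.8249740600586, 30.821529388427734), 85.42607879638672) [ 492.41886988 -129.46832682   57.        ]
```

Emit:
play_rows(
  motion=[
    [[2, 4, 2, 0, 0, 0], [4, 7.7, 5, 0, 0, 0], [4, 7.7, 8, 0, 0, 0], [4, 7.7, 11, 0, 0, 0], [4, 7.7, 11, 0, 0, 0]],
  ],
)

```text
time: 17.0
tool_pos: [449.7, -307.6, 110.9]
tcp_rot: [-179.7, 0.5, -6.6]
ft_force: [0.3, 1.2, 0.5]
finger_gap: 85.2
grip_force: 0.0
```

Emit:
play_rows(
  motion=[
    [[0, 0, 0, 0, 0, 0], [0, 0, 0, 0, 0, 0], [0, 0, 0, 0, 0, 0], [0, 0, 0, 0, 0, 0]],
  ],
)

```text
time: 17.4
tool_pos: [453.4, -310.4, 118.2]
tcp_rot: [179.9, -0.1, -6.6]
ft_force: [0.3, 0.4, 0.6]
finger_gap: 85.7
grip_force: 0.0
```

Run:
```python
from h import *
s=sensors.sense();print(s['tool_pos'],s['tcp_rot'])
d=snap('wrist','w11.png')
for l in lids(d):
    if l[3]>.9: print(*l,shift((l[4][0],l[4][1],10)))
```

```text
[ 453.44637672 -310.41422809  118.1897359 ] [ 1.79903754e+02 -1.48117759e-01 -6.57555901e+00]
[318.2 251.5] 59.6 63.1 1.0 [ 452.8 -308.9   42. ] (array([-0.08, -0.15, 10.78]), array([0., 0., 0.]))
[305.7  79.5] 72.3 78.0 1.0 [ 547.3 -313.6   42. ] (array([ 9.36, -0.76, 10.8 ]), array([0., 0., 0.]))
```

Emit:
play_rows(
  motion=[
    [[0, -0.1, 3, 0, 0, 0], [0, -0.1, 6, 0, 0, 0], [0, -0.1, 8.5, 0, 0, 0], [0, -0.1, 10.3, 0, 0, 0], [0, -0.1, 10.8, 0, 0, 0]],
  ],
)

```text
time: 17.95
tool_pos: [451.3, -307.7, 6.3]
tcp_rot: [-179.9, 0.2, -6.6]
ft_force: [-0.6, -1.2, 0.9]
finger_gap: 85.3
grip_force: 0.0
```

Emit:
play_rows(
  motion=[
    [[0, 0, 0, 0, 0, 0], [0, 0, 0, 0, 0, 0], [0, 0, 0, 0, 0, 0], [0, 0, 0, 0, 0, 0], [0, 0, 0, 0, 0, 0]],
  ],
  jaw=0.2,
  squeeze=40,
)

```text
time: 18.45
tool_pos: [453.9, -309.8, 10.2]
tcp_rot: [179.9, -0.2, -6.6]
ft_force: [-0.3, -0.0, 6.8]
finger_gap: 52.6
grip_force: 42.3
```

Emit:
play_rows(
  motion=[
    [[0, 0, 0, 0, 0, 0], [0, 0, 0, 0, 0, 0], [0, 0, 0, 0, 0, 0]],
  ],
)

```text
time: 18.75
tool_pos: [453.9, -309.9, 10.2]
tcp_rot: [179.9, -0.2, -6.6]
ft_force: [-1.2, 0.2, 6.5]
finger_gap: 52.7
grip_force: 42.3
```

Emit:
play_rows(
  motion=[
    [[0, 0, -2, 0, 0, 0], [0, 0, -6, 0, 0, 0], [0, 0, -11, 0, 0, 0], [0, 0, -16, 0, 0, 0], [0, 0, -21, 0, 0, 0]],
  ],
)

```text
time: 19.25
tool_pos: [452.3, -308.6, 220.7]
tcp_rot: [180.0, -0.0, -6.6]
ft_force: [0.5, -1.0, -0.6]
finger_gap: 52.8
grip_force: 42.2
```

Emit:
play_rows(
  motion=[
    [[0, -3, -1, 0, 0, 0], [0, -7, -1, 0, 0, 0], [0, -11, -1, 0, 0, 0], [0, -15, -1, 0, 0, 0], [0, -19, -1, 0, 0, 0]],
  ],
)

```text
time: 19.75
tool_pos: [474.4, -118.6, 228.8]
tcp_rot: [180.0, -0.1, -6.6]
ft_force: [0.8, 0.7, -1.0]
finger_gap: 52.8
grip_force: 42.2
```

Emit:
play_rows(
  motion=[
    [[0, -4, 0, 0, 0, 0], [0, -8, 0, 0, 0, 0], [1, -12, 0, 0, 0, 0], [2, -16, 0, 0, 0, 0], [3, -20, 0, 0, 0, 0]],
  ],
)

```text
time: 20.25
tool_pos: [527.5, 76.9, 228.9]
tcp_rot: [-180.0, -0.1, -6.6]
ft_force: [-0.1, -0.9, -1.9]
finger_gap: 52.7
grip_force: 42.2
```

Emit:
play_rows(
  motion=[
    [[1, -4, 0, 0, 0, -3], [2, -8, 0, 0, 0, -7], [3, -11, 0, 0, 0, -11], [3, -13, 0, 0, 0, -11.3], [3, -13, 0, 0, 0, -11.3]],
  ],
)

```text
time: 20.75
tool_pos: [571.8, 203.5, 228.2]
tcp_rot: [-180.0, 0.0, 4.9]
ft_force: [0.5, 0.1, -0.3]
finger_gap: 52.9
grip_force: 42.2
```

Emit:
play_rows(
  motion=[
    [[0, 0, 0, 0, 0, 0], [0, 0, 0, 0, 0, 0], [0, 0, 0, 0, 0, 0], [0, 0, 0, 0, 0, 0]],
  ],
)

```text
time: 21.15
tool_pos: [572.0, 200.0, 228.5]
tcp_rot: [180.0, -0.0, 4.6]
ft_force: [-0.8, 0.2, -0.5]
finger_gap: 52.7
grip_force: 42.2
```

Run:
```python
from h import *
s=sensors.sense();print(s['tool_pos'],s['tcp_rot'],s['finger_gap'],s['qd']);print(shift((613.7,269.8,200),(180,0,4.7)))
d=snap('wrist','w12.png');print([np.round(proj(d,X)) for X in ((546,360,150),(564,61,150))])
```

```text
[571.96441007 199.98335024 228.5073856 ] [ 1.79998912e+02 -1.33539910e-02  4.63908247e+00] 52.723193620134715 [ 0.21507601  0.07468426 -0.06593908  0.05684629  0.00914252 -0.05201449]
(array([ 4.72, -6.62,  2.85]), array([ 0.  , -0.01, -0.06]))
[array([ 51., 269.]), array([548., 278.])]
```

Run:
```python
from h import *
d=cv2.imread('pics/w12.png');e=snap('wrist')
F=np.array((673,219.5,150));ex=np.array((.9966,.082,0));ey=np.array((-.082,.9966,0))
g=cv2.cvtColor(d,cv2.COLOR_BGR2GRAY).astype(int)
for yl in (110,-100):
  for x,z in((-110,150),(0,150),(0,240),(85,240)): print(yl,x,z,np.round(proj(e,F+x*ex+yl*ey+np.array((0,0,z-150)))))
for u in (100,130,470,500):
  c=g[:,u];k=np.abs(c[4:]-c[:-4]);print(u,[(i+2,c[i],c[i+4]) for i in range(2,len(k)-2) if k[i]>22 and k[i]==k[max(0,i-4):i+5].max()])
```

```text
110 -110 150 [119. 261.]
110 0 150 [84. 60.]
110 0 240 [-97.  15.]
110 85 240 [-244. -441.]
-100 -110 150 [469. 260.]
-100 0 150 [493.  60.]
-100 0 240 [623.  16.]
-100 85 240 [ 726. -431.]
100 [(16, np.int64(102), np.int64(59)), (62, np.int64(57), np.int64(104)), (94, np.int64(80), np.int64(131)), (237, np.int64(126), np.int64(169)), (259, np.int64(165), np.int64(83)), (275, np.int64(87), np.int64(149)), (276, np.int64(86), np.int64(148)), (300, np.int64(103), np.int64(171)), (353, np.int64(169), np.int64(100)), (359, np.int64(99), np.int64(146)), (367, np.int64(151), np.int64(12)), (430, np.int64(6), np.int64(98)), (440, np.int64(104), np.int64(7))]
130 [(6, np.int64(172), np.int64(142)), (14, np.int64(119), np.int64(82)), (15, np.int64(110), np.int64(73)), (16, np.int64(103), np.int64(66)), (22, np.int64(52), np.int64(85)), (62, np.int64(67), np.int64(105)), (93, np.int64(96), np.int64(133)), (94, np.int64(94), np.int64(131)), (237, np.int64(124), np.int64(167)), (259, np.int64(167), np.int64(87)), (273, np.int64(89), np.int64(145)), (357, np.int64(149), np.int64(8)), (407, np.int
[... 473 characters left out ...]
, np.int64(147)), (363, np.int64(142), np.int64(9)), (434, np.int64(10), np.int64(52))]
500 [(5, np.int64(153), np.int64(121)), (11, np.int64(109), np.int64(67)), (18, np.int64(55), np.int64(86)), (58, np.int64(69), np.int64(103)), (78, np.int64(103), np.int64(179)), (88, np.int64(172), np.int64(148)), (234, np.int64(133), np.int64(167)), (235, np.int64(133), np.int64(167)), (254, np.int64(166), np.int64(112)), (265, np.int64(153), np.int64(62)), (271, np.int64(55), np.int64(126)), (286, np.int64(126), np.int64(92)), (296, np.int64(94), np.int64(41)), (308, np.int64(43), np.int64(116)), (325, np.int64(125), np.int64(149)), (359, np.int64(149), np.int64(4)), (460, np.int64(7), np.int64(110))]
```

Emit:
play_rows(
  motion=[
    [[2, -3, 0, 0, 0, 0], [4.7, -6.6, 0, 0, 0, 0], [4.7, -6.6, 1.5, 0, 0, 0], [4.7, -6.6, 2.8, 0, 0, 0], [4.7, -6.6, 2.8, 0, 0, 0]],
  ],
)

```text
time: 21.75
tool_pos: [611.5, 269.3, 196.8]
tcp_rot: [179.9, 0.3, 4.7]
ft_force: [0.4, -0.5, -1.9]
finger_gap: 52.7
grip_force: 42.3
```

Emit:
play_rows(
  motion=[
    [[0, 0, 0, 0, 0, 0], [0, 0, 0, 0, 0, 0], [0, 0, 0, 0, 0, 0], [0, 0, 0, 0, 0, 0]],
  ],
)

```text
time: 22.15
tool_pos: [613.7, 270.2, 201.4]
tcp_rot: [-180.0, -0.1, 4.7]
ft_force: [-0.2, -0.4, -0.8]
finger_gap: 52.7
grip_force: 42.3
```

Run:
```python
from h import *
s=sensors.sense();print(s['tool_pos'],s['tcp_rot'],s['ft_force']);print(shift((613.7,269.8,161.5),(180,0,4.9)))
```

```text
[613.68938059 270.24751824 201.41750166] [-1.79978519e+02 -8.75932760e-02  4.68504188e+00] [-0.22038467 -0.37882351 -0.83370336]
(array([-0.01,  0.05,  3.99]), array([-0.02, -0.09, -0.21]))
```

Emit:
play_rows(
  motion=[
    [[0, 0, 1, 0, 0, 0], [0, 0, 2, 0, 0, 0], [0, 0, 2.8, 0, 0, 0], [0, 0, 3.2, 0, 0, 0], [0, 0, 3.4, 0, 0, 0]],
  ],
)

```text
time: 22.65
tool_pos: [612.8, 270.3, 164.9]
tcp_rot: [180.0, 0.1, 4.7]
ft_force: [0.1, 0.5, 0.5]
finger_gap: 52.5
grip_force: 42.3
```

Emit:
play_rows(
  motion=[
    [[0, 0, 0.2, 0, 0, 0], [0, 0, 0.4, 0, 0, 0], [0, 0, 0.6, 0, 0, 0], [0, 0, 0.6, 0, 0, 0], [0, 0, 0.6, 0, 0, 0]],
  ],
)

```text
time: 23.15
tool_pos: [613.4, 270.5, 160.5]
tcp_rot: [-180.0, -0.0, 4.7]
ft_force: [-0.4, 0.5, -1.1]
finger_gap: 53.0
grip_force: 42.4
```

Emit:
play_rows(
  motion=[
    [[0, 0, 0.1, 0, 0, 0], [0, 0, 0.1, 0, 0, 0], [0, 0, 0.1, 0, 0, 0]],
  ],
)

```text
time: 23.45
tool_pos: [613.5, 270.5, 160.2]
tcp_rot: [-180.0, -0.0, 4.7]
ft_force: [-2.2, -0.6, 6.5]
finger_gap: 53.0
grip_force: 42.6
```

Emit:
play_rows(
  motion=[
    [[0, 0, 0.1, 0, 0, 0], [0, 0, 0.1, 0, 0, 0], [0, 0, 0.1, 0, 0, 0]],
  ],
)

```text
time: 23.75
tool_pos: [613.6, 270.6, 160.1]
tcp_rot: [-180.0, -0.1, 4.7]
ft_force: [-5.0, -2.1, 9.7]
finger_gap: 52.7
grip_force: 43.2
```

Emit:
play_rows(
  motion=[
    [[0, 0, 0, 0, 0, 0], [0, 0, 0, 0, 0, 0], [0, 0, 0, 0, 0, 0], [0, 0, -0.3, 0, 0, 0], [0, 0, -0.3, 0, 0, 0]],
  ],
  jaw=1,
)

```text
time: 24.25
tool_pos: [613.5, 270.5, 161.6]
tcp_rot: [-180.0, -0.0, 4.7]
ft_force: [0.2, 0.6, 0.3]
finger_gap: 85.6
grip_force: 0.0
```

Emit:
play_rows(
  motion=[
    [[0, 0, -1, 0, 0, 0], [0, 0, -3, 0, 0, 0], [0, 0, -6, 0, 0, 0], [0, 0, -9, 0, 0, 0], [0, 0, -11, 0, 0, 0]],
  ],
)

```text
time: 24.75
tool_pos: [614.1, 270.7, 275.2]
tcp_rot: [-179.9, -0.2, 4.7]
ft_force: [0.1, 0.2, -0.5]
finger_gap: 85.2
grip_force: 0.0
```

Emit:
play_rows(
  motion=[
    [[-3, 2, 0, 0, 0, 0], [-6, 5, 0, 0, 0, 0], [-8, 8, 0, 0, 0, 0], [-8, 11, 0, 0, 0, 0], [-8, 11, 0, 0, 0, 0]],
  ],
)

```text
time: 25.25
tool_pos: [542.8, 151.3, 272.7]
tcp_rot: [179.9, -0.1, 4.5]
ft_force: [0.1, 0.3, 0.8]
finger_gap: 85.5
grip_force: 0.0
```

Emit:
play_rows(
  motion=[
    [[0, 0, 0, 0, 0, 0], [0, 0, 0, 0, 0, 0], [0, 0, 0, 0, 0, 0]],
  ],
)

```text
time: 25.55
tool_pos: [542.7, 155.2, 271.4]
tcp_rot: [-180.0, 0.0, 4.8]
ft_force: [0.3, 0.0, -1.0]
finger_gap: 85.6
grip_force: 0.0
```

Run:
```python
from h import *
s=sensors.sense();print(s['tool_pos'],s['tcp_rot'],s['finger_gap'])
d=snap('wrist','w13.png')
for l in lids(d,192):
    if l[3]>.9: print(*l)
print('top')
for l in lids(snap('top','t13.png'),42):
    if l[3]>.8: print(*l)
print(shift((547,-314,230),(180,0,-6.6)))
```

```text
[542.74322938 155.16005125 271.39292489] [-1.79986120e+02  2.45476377e-04  4.76820782e+00] 85.61340098740698
[116.1 106.7] 66.0 78.6 1.0 [613.1 270.6 192. ]
top
[347.9 383.5] 16.1 42.8 0.86 [121.5 112.7  42. ]
[ 21.7 246.8] 37.2 45.9 0.94 [990.3 969.6  42. ]
[227.8 217.8] 22.8 41.3 0.96 [802.7 261.   42. ]
[530.3 155.6] 20.3 61.2 0.9 [ 599.4 -851.8   42. ]
(array([-3.47, 46.78,  4.12]), array([-0.  ,  0.02, 11.37]))
```

Emit:
play_rows(
  motion=[
    [[-2, 4, 0, 0, 0, 0], [-4, 8, 0, 0, 0, 3], [-5, 12, 0, 0, 0, 6], [-6, 16, 0, 0, 0, 9], [-7, 20, 0, 0, 0, 11.3]],
  ],
)

```text
time: 26.15
tool_pos: [489.0, -51.8, 271.4]
tcp_rot: [-180.0, -0.0, -6.6]
ft_force: [1.4, 0.5, -0.4]
finger_gap: 85.5
grip_force: 0.0
```

Emit:
play_rows(
  motion=[
    [[0, 4, 1, 0, 0, 0], [0, 8, 3, 0, 0, 0], [0, 12, 4, 0, 0, 0], [0, 16, 4, 0, 0, 0], [0, 20, 4, 0, 0, 0]],
  ],
)

```text
time: 26.65
tool_pos: [466.0, -250.5, 230.7]
tcp_rot: [-180.0, 0.0, -6.6]
ft_force: [0.4, -0.5, 0.7]
finger_gap: 85.6
grip_force: 0.0
```

Emit:
play_rows(
  motion=[
    [[0, 0, 0, 0, 0, 0], [0, 0, 0, 0, 0, 0], [0, 0, 0, 0, 0, 0]],
  ],
)

```text
time: 26.95
tool_pos: [466.6, -248.6, 231.2]
tcp_rot: [-180.0, 0.0, -6.5]
ft_force: [0.4, 0.0, -0.1]
finger_gap: 85.2
grip_force: 0.0
```

Run:
```python
from h import *
s=sensors.sense();print(s['tool_pos'],s['tcp_rot'],s['finger_gap'])
d=snap('wrist','w14.png');print(proj(d,(547,-314,42)))
for l in lids(d,42):
    if l[3]>.9: print(*l,shift((l[4][0],l[4][1],118),(180,0,-6.6)))
```

```text
[ 466.64756047 -248.57895351  231.16640902] [-1.79965693e+02  1.41147155e-02 -6.54759572e+00] 85.21314655113034
[390.62438637 100.43188297]
[390.3 100.6] 46.4 50.7 0.99 [ 546.9 -313.8   42. ] (array([ 8.71,  5.6 , 11.32]), array([-0.02,  0.  ,  0.09]))
```

Emit:
play_rows(
  motion=[
    [[4, 3, 2, 0, 0, 0], [8.7, 5.6, 5, 0, 0, 0], [8.7, 5.6, 8, 0, 0, 0], [8.7, 5.6, 10.5, 0, 0, 0], [8.7, 5.6, 11.3, 0, 0, 0]],
  ],
)

```text
time: 27.5
tool_pos: [545.1, -312.5, 114.0]
tcp_rot: [-179.8, 0.3, -6.5]
ft_force: [-0.8, 0.3, -0.6]
finger_gap: 85.1
grip_force: 0.0
```

Emit:
play_rows(
  motion=[
    [[0, 0, 0, 0, 0, 0], [0, 0, 0, 0, 0, 0], [0, 0, 0, 0, 0, 0], [0, 0, 0, 0, 0, 0]],
  ],
)

```text
time: 27.9
tool_pos: [547.3, -315.6, 120.6]
tcp_rot: [179.9, -0.2, -6.6]
ft_force: [-0.2, -0.3, 0.1]
finger_gap: 85.4
grip_force: 0.0
```

Run:
```python
from h import *
s=sensors.sense();print(s['tool_pos'],s['tcp_rot'])
d=snap('wrist','w15.png')
for l in lids(d,42):
    if l[3]>.9: print(*l,shift((l[4][0],l[4][1],10.2),(180,0,-6.6)))
```

```text
[ 547.29953806 -315.57775287  120.55107018] [ 1.79908845e+02 -1.69630470e-01 -6.58029076e+00]
[316.9 249.8] 58.9 61.4 1.0 [ 547.  -313.4   42. ] (array([-0.06, -0.23, 11.  ]), array([ 0.07, -0.14,  0.01]))
```

Emit:
play_rows(
  motion=[
    [[0, -0.2, 3, 0, 0, 0], [0, -0.2, 6, 0, 0, 0], [0, -0.2, 8.5, 0, 0, 0], [0, -0.2, 10.2, 0, 0, 0], [0, -0.2, 10.9, 0, 0, 0]],
  ],
)

```text
time: 28.45
tool_pos: [545.6, -312.5, 7.6]
tcp_rot: [-179.9, 0.1, -6.6]
ft_force: [0.2, 0.1, -0.0]
finger_gap: 85.5
grip_force: 0.0
```

Emit:
play_rows(
  motion=[
    [[0, 0, 0, 0, 0, 0], [0, 0, 0, 0, 0, 0], [0, 0, 0, 0, 0, 0], [0, 0, 0, 0, 0, 0], [0, 0, 0, 0, 0, 0]],
  ],
  jaw=0.2,
  squeeze=40,
)

```text
time: 28.95
tool_pos: [547.9, -314.0, 11.3]
tcp_rot: [179.9, -0.2, -6.6]
ft_force: [0.6, 0.1, 6.3]
finger_gap: 52.6
grip_force: 42.3
```

Emit:
play_rows(
  motion=[
    [[0, 0, 0, 0, 0, 0], [0, 0, 0, 0, 0, 0], [0, 0, 0, 0, 0, 0]],
  ],
)

```text
time: 29.25
tool_pos: [547.9, -314.0, 11.3]
tcp_rot: [179.9, -0.2, -6.6]
ft_force: [-0.2, -0.1, 6.2]
finger_gap: 52.7
grip_force: 42.3
```

Emit:
play_rows(
  motion=[
    [[0, 0, -2, 0, 0, 0], [0, 0, -6, 0, 0, 0], [0, 0, -11, 0, 0, 0], [0, 0, -16, 0, 0, 0], [0, 0, -21, 0, 0, 0]],
  ],
)

```text
time: 29.75
tool_pos: [546.2, -312.9, 221.5]
tcp_rot: [180.0, -0.0, -6.6]
ft_force: [1.5, -1.3, -1.2]
finger_gap: 52.4
grip_force: 42.2
```

Emit:
play_rows(
  motion=[
    [[-1, -3, -1, 0, 0, 0], [-3, -7, -1, 0, 0, 0], [-5, -11, -1, 0, 0, 0], [-7, -15, -1, 0, 0, 0], [-9, -19, -1, 0, 0, 0]],
  ],
)

```text
time: 30.25
tool_pos: [478.1, -112.6, 229.5]
tcp_rot: [-180.0, -0.0, -6.6]
ft_force: [0.7, 1.1, 0.7]
finger_gap: 52.9
grip_force: 42.2
```

Emit:
play_rows(
  motion=[
    [[0, -4, 0, 0, 0, 0], [0, -8, 0, 0, 0, 0], [1, -12, 0, 0, 0, 0], [2, -16, 0, 0, 0, 0], [2, -19, 0, 0, 0, 0]],
  ],
)

```text
time: 30.75
tool_pos: [521.3, 74.7, 229.7]
tcp_rot: [-180.0, -0.1, -6.5]
ft_force: [-0.0, 0.6, -0.1]
finger_gap: 53.0
grip_force: 42.2
```

Emit:
play_rows(
  motion=[
    [[0, 0, 0, 0, 0, -3], [0, 0, 0, 0, 0, -7], [0, 0, 0, 0, 0, -11.3], [0, 0, 0, 0, 0, -11.3], [0, 0, 0, 0, 0, -11.3]],
  ],
)

```text
time: 31.25
tool_pos: [520.6, 72.4, 229.4]
tcp_rot: [180.0, -0.0, 4.6]
ft_force: [-0.2, 0.3, -1.1]
finger_gap: 52.6
grip_force: 42.3
```

Run:
```python
from h import *
s=sensors.sense();print(s['tool_pos'],s['tcp_rot'],s['finger_gap'],s['qd']);print(shift((622.7,160.2,200),(180,0,4.7)))
```

```text
[520.59711533  72.38100809 229.43916847] [ 1.79998705e+02 -9.19385724e-03  4.58262353e+00] 52.60113320046226 [-0.11318463  0.00453552 -0.14916282 -0.0360003  -0.00078039  0.06699688]
(array([10.88, -7.94,  2.95]), array([ 0.  , -0.01, -0.12]))
```

Emit:
play_rows(
  motion=[
    [[3, -2.5, 0, 0, 0, 0], [7, -5.5, 0, 0, 0, 0], [10, -7.9, 0, 0, 0, 0], [10.9, -7.9, 1, 0, 0, 0], [10.9, -7.9, 2, 0, 0, 0]],
  ],
)

```text
time: 31.75
tool_pos: [623.5, 160.4, 208.3]
tcp_rot: [180.0, 0.0, 4.7]
ft_force: [-0.5, -0.8, -0.9]
finger_gap: 53.0
grip_force: 42.3
```

Emit:
play_rows(
  motion=[
    [[0, 0, 0, 0, 0, 0], [0, 0, 0, 0, 0, 0], [0, 0, 0, 0, 0, 0], [0, 0, 0, 0, 0, 0]],
  ],
)

```text
time: 32.15
tool_pos: [622.8, 159.6, 210.4]
tcp_rot: [-180.0, -0.1, 4.7]
ft_force: [-0.6, 0.6, -1.3]
finger_gap: 52.8
grip_force: 42.3
```

Run:
```python
from h import *
s=sensors.sense();print(s['tool_pos'],s['tcp_rot']);print(shift((622.7,160.2,161.3),(180,0,4.7)))
d=snap('wrist','w16.png');print(proj(d,(613,270.6,192)))
for l in lids(d,192): print(*l)
```

```text
[622.83681061 159.62942201 210.3955855 ] [-1.79992689e+02 -8.36373409e-02  4.66320230e+00]
(array([-0.02, -0.06,  4.91]), array([-0.01, -0.08, -0.04]))
[ 70.74878043 293.88204069]
[285.9 360.7] 15.3 31.2 0.5 [585.8 173.3 192. ]
[ 29.5 377.7] 55.4 65.4 0.8 [567.6 294.  192. ]
[175.  337.5] 12.4 53.3 0.81 [594.3 225.3 192. ]
[323.6 321.7] 27.4 93.2 0.85 [607.8 157.1 192. ]
[ 67.2 270.7] 27.4 72.6 0.64 [624.1 271.  192. ]
[464.8 258.6] 59.2 167.1 0.54 [643.5  98.3 192. ]
[259.8  86.6] 176.7 4973.2 0.16 [706.6 189.9 192. ]
```

Emit:
play_rows(
  motion=[
    [[0, 0, 1, 0, 0, 0], [0, 0, 2.2, 0, 0, 0], [0, 0, 3.2, 0, 0, 0], [0, 0, 4, 0, 0, 0], [0, 0, 4.3, 0, 0, 0]],
  ],
)

```text
time: 32.7
tool_pos: [621.8, 159.9, 164.1]
tcp_rot: [180.0, 0.2, 4.7]
ft_force: [-0.4, 0.6, -1.2]
finger_gap: 52.8
grip_force: 42.3
```

Emit:
play_rows(
  motion=[
    [[0, 0, 0.2, 0, 0, 0], [0, 0, 0.4, 0, 0, 0], [0, 0, 0.5, 0, 0, 0], [0, 0, 0.5, 0, 0, 0], [0, 0, 0.5, 0, 0, 0]],
  ],
)

```text
time: 33.2
tool_pos: [623.0, 160.1, 161.7]
tcp_rot: [-180.0, -0.0, 4.7]
ft_force: [0.3, 0.1, -1.6]
finger_gap: 52.8
grip_force: 42.3
```

Emit:
play_rows(
  motion=[
    [[0, 0, 0.1, 0, 0, 0], [0, 0, 0.1, 0, 0, 0], [0, 0, 0.1, 0, 0, 0]],
  ],
)

```text
time: 33.5
tool_pos: [623.1, 160.2, 161.2]
tcp_rot: [-180.0, -0.1, 4.7]
ft_force: [-2.6, 0.7, 5.5]
finger_gap: 52.6
grip_force: 42.6
```

Emit:
play_rows(
  motion=[
    [[0, 0, 0, 0, 0, 0], [0, 0, 0, 0, 0, 0], [0, 0, 0, 0, 0, 0], [0, 0, -0.3, 0, 0, 0], [0, 0, -0.3, 0, 0, 0]],
  ],
  jaw=1,
)

```text
time: 34.0
tool_pos: [623.0, 160.1, 163.7]
tcp_rot: [-180.0, -0.0, 4.7]
ft_force: [1.4, 0.1, 0.2]
finger_gap: 85.2
grip_force: 0.0
```

Emit:
play_rows(
  motion=[
    [[0, 0, -1, 0, 0, 0], [0, 0, -3, 0, 0, 0], [0, 0, -6, 0, 0, 0], [0, 0, -9, 0, 0, 0], [0, 0, -11, 0, 0, 0]],
  ],
)

```text
time: 34.5
tool_pos: [623.5, 160.3, 277.1]
tcp_rot: [-180.0, -0.2, 4.7]
ft_force: [0.9, 0.1, 1.1]
finger_gap: 85.5
grip_force: 0.0
```

Emit:
play_rows(
  motion=[
    [[-3, 0, 0, 0, 0, 0], [-6, 0, 0, 0, 0, 0], [-9, -3, 0, 0, 0, 0], [-9, -6, 0, 0, 0, 0], [-9, -6, 0, 0, 0, 0]],
  ],
)

```text
time: 35.0
tool_pos: [527.1, 215.3, 274.5]
tcp_rot: [-179.9, -0.1, 4.9]
ft_force: [-0.9, -0.1, -0.4]
finger_gap: 85.6
grip_force: 0.0
```

Emit:
play_rows(
  motion=[
    [[0, 0, 0, 0, 0, 0], [0, 0, 0, 0, 0, 0], [0, 0, 0, 0, 0, 0]],
  ],
  jaw=0,
)

```text
time: 35.3
tool_pos: [528.7, 211.7, 273.4]
tcp_rot: [180.0, -0.0, 4.6]
ft_force: [0.9, 1.4, -0.1]
finger_gap: 43.9
grip_force: 0.0
```

```bash
cat >> h.py <<'E'
F=np.array((674,219.5));YW=5.0
def loc(x,y,z):
    c,s=np.cos(np.radians(YW)),np.sin(np.radians(YW));return np.array((F[0]+c*x-s*y,F[1]+s*x+c*y,z))
def inloc(X):
    c,s=np.cos(np.radians(YW)),np.sin(np.radians(YW));d=np.array(X[:2])-F;return np.round((c*d[0]+s*d[1],-s*d[0]+c*d[1]),1)
E
python3 - <<'E'
from h import *
s=sensors.sense();print(s['tool_pos'],s['tcp_rot'],s['finger_gap'])
d=snap('wrist','w17.png')
for l in lids(d,192):
    if l[3]>.85: print(*l,inloc(l[4]))
print(shift(loc(-115,-55,200),(180,-40,5)))
E
```

```text
[528.65997993 211.70615908 273.44148996] [ 1.79985570e+02 -7.78669996e-03  4.64958455e+00] 43.86847981265989
[223.8  89.2] 68.9 76.7 1.0 [613.1 270.4 192. ] [-56.2  56. ]
[431.9  87.8] 68.9 77.1 1.0 [622.6 159.7 192. ] [-56.4 -55.1]
(array([3.09, 5.97, 7.33]), array([ 0.14, 40.01, -0.34]))
```

Emit:
play_rows(
  motion=[
    [[0, 1, 0, 0, 8, 0], [0, 3, 0, 0, 16, 0], [0, 5, 2, 0, 24, 0], [1, 6, 4, 0, 32, 0], [2, 6, 6, 0, 40, -0.3]],
  ],
)

```text
time: 35.85
tool_pos: [554.0, 152.8, 214.4]
tcp_rot: [179.9, -40.5, 5.0]
ft_force: [0.3, -1.4, -0.8]
finger_gap: -0.1
grip_force: 0.0
```

Emit:
play_rows(
  motion=[
    [[0, 0, 0, 0, 0, 0], [0, 0, 0, 0, 0, 0], [0, 0, 0, 0, 0, 0], [0, 0, 0, 0, 0, 0]],
  ],
)

```text
time: 36.25
tool_pos: [556.7, 155.2, 220.6]
tcp_rot: [180.0, -40.4, 5.0]
ft_force: [0.5, 0.2, 1.2]
finger_gap: 0.2
grip_force: 0.0
```

Run:
```python
from h import *
s=sensors.sense();print(s['tool_pos'],s['tcp_rot'],s['finger_gap'],inloc(s['tool_pos']))
for z in (190,166): print(shift(loc(-118,-55,z),(180,-40,5)))
```

```text
[556.74508153 155.16213716 220.62957077] [179.96679309 -40.38589088   4.9856626 ] 0.2332193749853712 [-122.4  -53.9]
(array([-1.65,  0.11,  2.62]), array([ 0.04, -0.39, -0.01]))
(array([-3.2 ,  0.11,  4.45]), array([ 0.04, -0.39, -0.01]))
```

Emit:
play_rows(
  motion=[
    [[-1, 0.1, 1.5, 0, -0.3, 0], [-1.9, 0.1, 2.8, 0, -0.3, 0], [-2.6, 0.1, 3.7, 0, -0.3, 0], [-3, 0.1, 4.2, 0, -0.3, 0], [-3.2, 0.1, 4.4, 0, -0.3, 0]],
  ],
)

```text
time: 36.75
tool_pos: [557.5, 153.7, 159.5]
tcp_rot: [179.9, -39.7, 5.1]
ft_force: [-0.7, 0.5, 0.1]
finger_gap: 0.1
grip_force: 0.0
```

Emit:
play_rows(
  motion=[
    [[0, 0, 0, 0, 0, 0], [0, 0, 0, 0, 0, 0], [0, 0, 0, 0, 0, 0], [0, 0, 0, 0, 0, 0]],
  ],
)

```text
time: 37.15
tool_pos: [557.2, 153.7, 159.8]
tcp_rot: [179.9, -39.8, 5.1]
ft_force: [0.1, 0.1, -0.5]
finger_gap: -0.1
grip_force: 0.0
```

Run:
```python
from h import *
s=sensors.sense();print(s['tool_pos'],s['tcp_rot'],s['finger_gap'],inloc(s['tool_pos']))
for x in (-60,4.5): print(shift(loc(x,-55,164),(180,-40,5)))
```

```text
[557.18134405 153.66385524 159.75121785] [179.88115103 -39.7574369    5.06201786] -0.06126908455903001 [-122.1  -55.4]
(array([ 5.05, -0.04,  3.65]), array([0.08, 0.24, 0.05]))
(array([10.01, -0.04,  7.77]), array([0.08, 0.24, 0.05]))
```

Emit:
play_rows(
  motion=[
    [[0.3, 0, -0.3, 0, 0, 0], [1.4, 0, 0.6, 0, 0, 0], [2.6, 0, 1.6, 0, 0, 0], [3.7, 0, 2.5, 0, 0, 0], [4.9, 0, 3.5, 0, 0, 0]],
  ],
)

```text
time: 37.65
tool_pos: [617.5, 158.9, 164.1]
tcp_rot: [179.9, -39.7, 5.1]
ft_force: [-1.6, -0.3, 0.9]
finger_gap: -0.4
grip_force: 0.7
```

Run:
```python
from h import *
s=sensors.sense();print(s['tool_pos'],s['tcp_rot'],s['ft_force'],inloc(s['tool_pos']))
print(shift(loc(4.5,-55,163.5),(180,-40,5)))
d=snap('wrist','w18.png');
for l in lids(d,192):
    if l[3]>.85: print(*l,inloc(l[4]))
```

```text
[617.47997081 158.93541583 164.07936839] [179.87780684 -39.73712271   5.06525076] [-1.63555812 -0.32587151  0.89966038] [-61.6 -55.4]
(array([ 5.04, -0.04,  4.27]), array([0.08, 0.26, 0.05]))
[447.5 419.2] 9.6 43.1 0.89 [582.5 117.9 192. ] [-100.   -93.2]
[318.8 212.2] 91.7 103.0 1.0 [647.8 162.3 192. ] [-31.1 -54.7]
```

Emit:
play_rows(
  motion=[
    [[1.1, 0, 0.9, 0, 0, 0], [2.2, 0, 1.8, 0, 0, 0], [3.2, 0, 2.7, 0, 0, 0], [4.0, 0, 3.4, 0, 0, 0], [4.6, 0, 3.9, 0, 0, 0]],
  ],
)

```text
time: 38.2
tool_pos: [677.2, 164.1, 163.1]
tcp_rot: [179.9, -39.7, 5.1]
ft_force: [-1.7, -0.7, 1.7]
finger_gap: 0.0
grip_force: 0.7
```

Run:
```python
from h import *
s=sensors.sense();print(s['tool_pos'],s['tcp_rot'],s['ft_force'],inloc(s['tool_pos']))
print(shift(loc(5,-55,163.5),(180,-40,5)))
```

```text
[677.20185971 164.09151645 163.14213639] [179.87078038 -39.70863471   5.06524601] [-1.74113497 -0.74034382  1.66714829] [ -1.6 -55.5]
(array([ 0.53, -0.05,  0.4 ]), array([0.09, 0.29, 0.05]))
```

Emit:
play_rows(
  motion=[
    [[0.3, 0, 0.2, 0, 0, 0], [0.6, 0, 0.4, 0, 0, 0], [0.6, 0, 0.4, 0, 0, 0]],
  ],
)

```text
time: 38.5
tool_pos: [684.0, 164.7, 163.7]
tcp_rot: [179.9, -39.7, 5.1]
ft_force: [0.2, -0.9, 0.8]
finger_gap: 0.3
grip_force: 0.0
```

Emit:
play_rows(
  motion=[
    [[-1, 0, -0.9, 0, 0, 0], [-3, 0, -2.6, 0, 0, 0], [-5, 0, -4.3, 0, 0, 0], [-7.5, 0, -6.4, 0, 0, 0], [-9.7, 0, -8.3, 0, 0, 0]],
  ],
)

```text
time: 39.0
tool_pos: [555.2, 153.4, 164.9]
tcp_rot: [179.9, -39.7, 5.1]
ft_force: [0.3, 1.1, 1.3]
finger_gap: 0.1
grip_force: 0.0
```

Emit:
play_rows(
  motion=[
    [[0, -3, 0, 0, 0, 0], [0, -7, 0, 0, 0, 0], [0, -10, 0, 0, 0, 0], [0, -11.1, 0, 0, 0, 0], [0, -11.1, 0, 0, 0, 0]],
  ],
)

```text
time: 39.5
tool_pos: [546.6, 266.0, 165.4]
tcp_rot: [179.9, -39.7, 5.2]
ft_force: [0.1, -0.3, -0.4]
finger_gap: -0.2
grip_force: 0.0
```

Emit:
play_rows(
  motion=[
    [[0, 0, 0, 0, 0, 0], [0, 0, 0, 0, 0, 0], [0, 0, 0, 0, 0, 0]],
  ],
)

```text
time: 39.8
tool_pos: [547.3, 263.1, 165.2]
tcp_rot: [179.9, -39.7, 5.0]
ft_force: [0.9, -0.3, 0.3]
finger_gap: -0.2
grip_force: 0.0
```

Run:
```python
from h import *
s=sensors.sense();print(s['tool_pos'],s['tcp_rot'],s['ft_force'],inloc(s['tool_pos']))
d=snap('wrist','w19.png');
for l in lids(d,192):
    if l[3]>.85: print(*l,inloc(l[4]))
for x in (-60,5): print(shift(loc(x,56,164),(180,-40,5)))
```

```text
[547.26820409 263.13637794 165.16220759] [179.86521909 -39.69555981   4.99448997] [ 0.91165686 -0.29662688  0.31635532] [-122.4   54.5]
[316.4 136.8] 76.7 92.6 1.0 [611.9 270.4 192. ] [-57.4  56.1]
(array([ 4.72, -0.15,  4.08]), array([ 0.13,  0.3 , -0.01]))
(array([ 9.72, -0.16,  8.23]), array([ 0.13,  0.3 , -0.01]))
```

Emit:
play_rows(
  motion=[
    [[0.6, -0.1, 0.4, 0, 0, 0], [1.6, -0.15, 1.3, 0, 0, 0], [2.6, -0.15, 2.2, 0, 0, 0], [3.7, -0.15, 3.1, 0, 0, 0], [4.7, -0.15, 4, 0, 0, 0]],
  ],
)

```text
time: 40.35
tool_pos: [609.8, 270.8, 164.9]
tcp_rot: [179.9, -39.7, 5.0]
ft_force: [-1.1, -0.6, 0.8]
finger_gap: 0.2
grip_force: 0.6
```

Emit:
play_rows(
  motion=[
    [[1.1, 0, 0.9, 0, 0, 0], [2.2, 0, 1.8, 0, 0, 0], [3.2, 0, 2.7, 0, 0, 0], [4.0, 0, 3.4, 0, 0, 0], [4.6, 0, 3.9, 0, 0, 0]],
  ],
)

```text
time: 40.85
tool_pos: [669.6, 276.0, 163.8]
tcp_rot: [179.9, -39.7, 5.0]
ft_force: [-1.6, 0.4, 1.6]
finger_gap: 0.2
grip_force: 0.6
```

Run:
```python
from h import *
s=sensors.sense();print(s['tool_pos'],s['tcp_rot'],s['ft_force'],inloc(s['tool_pos']))
print(shift(loc(5.5,56,163.5),(180,-40,5)))
```

```text
[669.57702336 275.9856411  163.8376311 ] [179.86857374 -39.70215157   5.03690984] [-1.59381053  0.42326926  1.60654593] [ 0.5 56.7]
(array([0.36, 0.07, 0.34]), array([0.11, 0.3 , 0.03]))
```

Emit:
play_rows(
  motion=[
    [[0.2, 0, 0.2, 0, 0, 0], [0.4, 0, 0.35, 0, 0, 0], [0.4, 0, 0.35, 0, 0, 0]],
  ],
)

```text
time: 41.15
tool_pos: [673.8, 276.7, 163.6]
tcp_rot: [179.9, -39.7, 5.1]
ft_force: [-0.2, 0.9, -0.5]
finger_gap: -0.2
grip_force: 0.0
```

Emit:
play_rows(
  motion=[
    [[-1, 0, -0.9, 0, 0, 0], [-3, 0, -2.6, 0, 0, 0], [-5, 0, -4.3, 0, 0, 0], [-7.5, 0, -6.4, 0, 0, 0], [-10, 0, -8.5, 0, 0, 0]],
  ],
)

```text
time: 41.65
tool_pos: [541.8, 265.0, 165.0]
tcp_rot: [179.9, -39.7, 5.1]
ft_force: [-0.8, -0.7, 0.5]
finger_gap: 0.1
grip_force: 0.0
```

Emit:
play_rows(
  motion=[
    [[-1, 3, 0, 0, 0, 0], [-2, 6, 0, 0, 0, 0], [-2, 6, 0, 0, 0, 0], [-2, 6, 0, 0, 0, 0], [-2, 6, 0, 0, 0, 0]],
  ],
)

```text
time: 42.15
tool_pos: [533.5, 204.8, 153.5]
tcp_rot: [179.9, -39.8, 5.0]
ft_force: [0.5, 0.3, 0.2]
finger_gap: 0.4
grip_force: 0.0
```

Run:
```python
from h import *
s=sensors.sense();print(s['tool_pos'],s['tcp_rot'],s['ft_force'],inloc(s['tool_pos']))
d=snap('wrist','w20.png');b=snap('side','s20.png')
im=d['pixels'];hsv=cv2.cvtColor(im,cv2.COLOR_RGB2HSV)
for y in (56,-55):
    X=loc(36,y,192);u=proj(d,X);q=np.round(u).astype(int);print(y,u,hsv[q[1],q[0]],proj(b,X))
    x0,y0=q-60;c=hsv[max(y0,0):q[1]+60,max(x0,0):q[0]+60,2]; print(c[::8,::8])
```

```text
[533.50143343 204.78325248 153.51127605] [179.91398216 -39.78424204   5.04822111] [0.47381296 0.25062953 0.24990831] [-141.2   -2.4]
56 [198.80885178 -72.22785443] [ 0 15 17] [208.28694942 259.52507911]
[[ 85  83  89  84  77  73  91  74  78  76  74  79  75  63  65]
 [ 81  80  81  82  80  77  73  72  72  78  71  72  69  72  64]
 [ 82  83  88  81  83  76  68  68  79  69  72  69  74  61  69]
 [ 84  81  80  83  83  84  78  79  76  78  74  71  71  73  68]
 [ 84  84  84  86  86  86  88  72  73  74  72  75  73  76  84]
 [ 85  86  85  85  88  81  86  83  87  88  86  84  87  86  87]
 [ 85  82  84  82  84  84  83  84  87  87  85  88  84  87  82]
 [ 63  67  69  77  75  74  78  76  82  83  83  85  87  83  83]
 [105 107 104 108 107 112 110 107 110 110 110 103 109 111 109]
 [102 106 104 106 109 112 107 108 104 107 112 107 110 107 105]
 [139 137 136 137 139 137 138 140 135 134 136 136 135 136 136]
 [137 138 140 136 135 134 133 132 135 135 135 133 135 131 129]
 [138 137 141 138 141 140 137 141 135 141 138 141 139 139 136]
 [136 134 137 132 137 131 128 132 134 132 133 136 135 134 136]
 [132 131 133 1
[... 5909 characters left out ...]
7 160]
 [ 36  31  36  28  23  27  16  17  27  21  22  23  14  27  22]
 [ 35  33  29  34  31  29  30  29  28  22  26  28  25  21  16]
 [ 29  31  31  32  39  29  30  32  32  30  21  27  27  22  28]
 [ 32  33  32  34  23  27  31  33  51  25  28  24  31  25  34]
 [ 31  25  24  33  28  32  23  34  69 147 148  25  24  29  25]
 [ 30  32  31  28  35  30  28  28  29  31 144 153  34  29  25]
 [ 20  23  36  23  23  26  21  32  24  21  28 114  25  22  31]
 [ 25  27  14  24  18  27  28  31  23  27  21  16  25  27  32]
 [ 27  23  25  17  18  28  25  14  20  22  14  22  14  22  29]
 [ 23  25  18  28  24  25  26  21  12  21  10  25  20  25  32]
 [ 26  23  26  13  26  20  20  19  19  13  13  18  26  23  12]]
```

Emit:
play_rows(
  motion=[
    [[0, 0, -2, 0, 4, 0], [0, 0, -4, 0, 8, 0], [0, 0, -6, 0, 12, 0], [0, 0, -8, 0, 17, 0], [0, 0, -8, 0, 17, 0]],
  ],
)

```text
time: 42.75
tool_pos: [503.4, 223.5, 229.6]
tcp_rot: [179.0, -55.8, 5.1]
ft_force: [0.2, -0.0, -0.2]
finger_gap: 0.0
grip_force: 0.0
```

Emit:
play_rows(
  motion=[
    [[0, 0, 0, 0, 0, 0], [0, 0, 0, 0, 0, 0], [0, 0, 0, 0, 0, 0]],
  ],
)

```text
time: 43.05
tool_pos: [502.9, 219.7, 224.2]
tcp_rot: [178.7, -55.3, 5.1]
ft_force: [0.0, 0.3, 1.3]
finger_gap: 0.3
grip_force: 0.0
```

Run:
```python
from h import *
s=sensors.sense();print(s['tool_pos'],s['tcp_rot'],inloc(s['tool_pos']))
d=snap('wrist','w21.png')
im=cv2.cvtColor(d['pixels'],cv2.COLOR_RGB2HSV)[...,2].astype(int)
for y in (56,-55):
    for x,z in ((36,192),(9,185),(11,150),(0,150),(79,150)): print(y,x,z,np.round(proj(d,loc(x,y,z))))
    u=proj(d,loc(36,y,185)).astype(int);print(np.median(im[0:300:6,u[0]-2:u[0]+3],axis=1).astype(int))
    v=int(proj(d,loc(11,y,165))[1]);print('row',v,u[0]-120,np.median(im[v-1:v+2,u[0]-120:u[0]+120:6],axis=0).astype(int))
    print('row',v-35,np.median(im[v-36:v-33,u[0]-120:u[0]+120:6],axis=0).astype(int))
```

```text
[502.94510253 219.74202205 224.16770266] [178.69041952 -55.2717368    5.13158809] [-170.4   15.1]
56 36 192 [264.  95.]
56 9 185 [262. 123.]
56 11 150 [267. 158.]
56 0 150 [266. 166.]
56 79 150 [272. 110.]
[  6 200 198 197 198 198 198 198 201 198 162  98  91  79 131 130 127 129
 127  69  54  52 105  96  97  99  96  98  98 120 155 154 154 158 154 156
 158 152 157 155 154 156 155 155 200 198 195 131 109 108]
row 143 144 [ 96  68  73  70  95  96  97  97  94  94  93  95  93  94  93  93  96  97
  98  96  96 100  96  93  87  85  99  96  98  98  98 102 100  98 100 102
 101 101  97 101]
row 108 [ 67  70  74  70  73  71  96  95  96  96  98  96  91  93  94  57  69  66
  76 121 128 119  68  69  66  48  81  95  95  96  95  93  93  94  91  90
  92  96  54  59]
-55 36 192 [404.  95.]
-55 9 185 [407. 124.]
-55 11 150 [399. 157.]
-55 0 150 [401. 166.]
-55 79 150 [389. 110.]
[ 92 190 194 191 193 197 196 195 191 194 159  96  85  84 131 129 131 130
 123  67  54  55 103  92  96 100 102 103 129 127 151 155 161 152 153 159
 157 157 156 157 159 156 162 162 204 204 201 100 165 177]
row 143 282 [ 93  87  85  99  96  98  98  98 102 100  98 100 102 101 101  97 101  97
  95  98  97  92  93  86  97  98 100 100  98 100 100  96 100  98  99  99
  93  96  94  99]
row 108 [ 69  66  48  81  95  95  96  95  93  93  94  91  90  92  96  54  59  67
  65  77 124 125 112  64  64  63  93  94  91  92  90  95  97  96  97  98
  95  97  98  97]
```

Emit:
play_rows(
  motion=[
    [[0, 1, -1, 0, -8, 0], [0, 2, -2, 0, -16, 0], [0, 4, -2, 0, -24, 0], [0, 6, -2, 0, -32, 0], [0, 8, -2, 0, -40, 0]],
  ],
  jaw=1,
)

```text
time: 43.6
tool_pos: [493.2, 138.9, 239.6]
tcp_rot: [179.5, -15.3, 4.3]
ft_force: [-0.5, -0.2, 0.5]
finger_gap: 72.2
grip_force: 0.0
```

Emit:
play_rows(
  motion=[
    [[0, 0, 0, 0, -8, 0], [0, 0, 0, 0, -15, 0], [0, 0, 0, 0, -15, 0], [0, 0, 0, 0, -15, 0], [0, 0, 0, 0, -15, 0]],
  ],
)

```text
time: 44.1
tool_pos: [492.0, 139.7, 238.1]
tcp_rot: [179.3, -0.6, 4.1]
ft_force: [-0.8, 0.6, -0.1]
finger_gap: 85.4
grip_force: 0.0
```

Run:
```python
from h import *
s=sensors.sense();print(s['tool_pos'],s['tcp_rot'],inloc(s['tool_pos']))
print(shift((493.5,-126,226),(180,0,-6.6)))
```

```text
[492.04363173 139.65974318 238.13725535] [179.32564584  -0.56733375   4.11792147] [-188.2  -63.7]
(array([-1.77, 26.49,  1.51]), array([ 0.62, -0.63, 10.71]))
```

Emit:
play_rows(
  motion=[
    [[0, 4, 0.5, 0, 0, 2], [0, 9, 1, 0.6, -0.6, 6], [-1, 14, 1.5, 0.6, -0.6, 10.7], [-1.5, 18, 1.5, 0.6, -0.6, 10.7], [-1.7, 22, 1.5, 0.6, -0.6, 10.7]],
  ],
)

```text
time: 44.6
tool_pos: [490.3, -82.4, 227.0]
tcp_rot: [179.9, -0.2, -6.6]
ft_force: [0.5, 1.1, -0.2]
finger_gap: 85.4
grip_force: 0.0
```

Emit:
play_rows(
  motion=[
    [[0.8, 2, 0, 0, 0, 0], [0.8, 4.4, 3, 0, 0, 0], [0.8, 4.4, 6, 0, 0, 0], [0.8, 4.4, 9, 0, 0, 0], [0.8, 4.4, 11, 0, 0, 0]],
  ],
)

```text
time: 45.1
tool_pos: [492.8, -125.3, 114.9]
tcp_rot: [179.9, -0.0, -6.6]
ft_force: [-0.7, 1.0, -0.6]
finger_gap: 85.3
grip_force: 0.0
```

Emit:
play_rows(
  motion=[
    [[0, 0, 0, 0, 0, 0], [0, 0, 0, 0, 0, 0], [0, 0, 0, 0, 0, 0], [0, 0, 0, 0, 0, 0]],
  ],
)

```text
time: 45.5
tool_pos: [495.2, -126.1, 117.8]
tcp_rot: [179.9, -0.1, -6.6]
ft_force: [-0.3, -0.8, -0.4]
finger_gap: 85.5
grip_force: 0.0
```

Run:
```python
from h import *
s=sensors.sense();print(s['tool_pos'],s['tcp_rot'],inloc(s['tool_pos']))
print(shift((493.5,-126.3,70),(180,0,-6.6)))
d=snap('wrist','w22.png')
print([np.round(proj(d,(496+x*.993,-127-x*.115,57))) for x in (33,0,-33)])
u=proj(d,(496,-127,57)).astype(int)
v,rc=handle(d,(u[0]-50,max(u[1]-110,0),u[0]+50,min(u[1]+85,420)));print(v,rc,onz(d,v,57))
```

```text
[ 495.21015304 -126.10512941  117.75111952] [ 1.79889925e+02 -1.28524719e-01 -6.57322588e+00] [-208.2 -328.7]
(array([-0.18,  0.03,  4.77]), array([ 0.11, -0.13,  0.03]))
[array([322., 199.]), array([322., 258.]), array([322., 312.])]
[321.5 255. ] ((50.5, 108.0), (33.0, 112.0), 0.0) [ 497.53603837 -126.90076786   57.        ]
```

Emit:
play_rows(
  motion=[
    [[-0.2, 0, 2.5, 0, 0, 0], [-0.2, 0, 5, 0, 0, 0], [-0.2, 0, 7, 0, 0, 0], [-0.2, 0, 8.5, 0, 0, 0], [-0.2, 0, 9.1, 0, 0, 0]],
  ],
)

```text
time: 46.05
tool_pos: [491.1, -125.4, 23.4]
tcp_rot: [180.0, 0.2, -6.6]
ft_force: [0.6, 0.3, -0.1]
finger_gap: 85.4
grip_force: 0.0
```

Emit:
play_rows(
  motion=[
    [[0, 0, 0, 0, 0, 0], [0, 0, 0, 0, 0, 0], [0, 0, 0, 0, 0, 0], [0, 0, 0, 0, 0, 0]],
  ],
)

```text
time: 46.45
tool_pos: [492.6, -125.9, 25.6]
tcp_rot: [179.9, -0.0, -6.6]
ft_force: [-0.0, 0.5, -0.3]
finger_gap: 85.5
grip_force: 0.0
```

Emit:
play_rows(
  motion=[
    [[0, 0, 0, 0, 0, 0], [0, 0, 0, 0, 0, 0], [0, 0, 0, 0, 0, 0], [0, 0, 0, 0, 0, 0], [0, 0, 0, 0, 0, 0]],
  ],
  jaw=0,
  squeeze=80,
)

```text
time: 46.95
tool_pos: [492.0, -125.7, 24.8]
tcp_rot: [179.9, 0.1, -6.6]
ft_force: [-0.5, -0.8, -0.3]
finger_gap: 16.9
grip_force: 77.9
```

Emit:
play_rows(
  motion=[
    [[0, 0, 0, 0, 0, 0], [0, 0, 0, 0, 0, 0], [0, 0, 0, 0, 0, 0], [0, 0, 0, 0, 0, 0]],
  ],
)

```text
time: 47.35
tool_pos: [492.0, -125.7, 24.8]
tcp_rot: [179.9, 0.1, -6.6]
ft_force: [-0.5, 0.2, 3.0]
finger_gap: 17.0
grip_force: 78.2
```

Emit:
play_rows(
  motion=[
    [[0, 0, -2, 0, 0, 0], [0, 0, -5, 0, 0, 0], [0, 0, -10, 0, 0, 0], [0, 0, -15, 0, 0, 0], [0, 0, -20, 0, 0, 0]],
  ],
)

```text
time: 47.85
tool_pos: [491.3, -125.2, 225.7]
tcp_rot: [180.0, 0.2, -6.6]
ft_force: [1.1, -0.3, -2.1]
finger_gap: 17.2
grip_force: 78.0
```

Emit:
play_rows(
  motion=[
    [[-2, -3.6, 0, 0, 0, -2], [-4.2, -7.8, 0, 0, 0, -5], [-6.4, -12, 0, 0, 0, -8], [-8.6, -16, 0, 0, 0, -11.2], [-10.8, -20, 0, 0, 0, -11.2]],
  ],
)

```text
time: 48.35
tool_pos: [406.6, 86.9, 224.0]
tcp_rot: [180.0, 0.1, 4.7]
ft_force: [1.0, 1.4, -1.2]
finger_gap: 16.7
grip_force: 78.3
```

Emit:
play_rows(
  motion=[
    [[0, 0, 0, 0, 0, 0], [0, 0, 0, 0, 0, 0], [0, 0, 0, 0, 0, 0]],
  ],
)

```text
time: 48.65
tool_pos: [407.9, 85.0, 224.2]
tcp_rot: [179.9, 0.1, 4.6]
ft_force: [0.4, 0.5, -0.9]
finger_gap: 16.8
grip_force: 78.6
```

Run:
```python
from h import *
s=sensors.sense();print(s['tool_pos'],s['tcp_rot'])
print(shift((397,111,101),(180,0,4.7)))
```

```text
[407.89745689  85.02213562 224.2339169 ] [1.79934290e+02 1.24873897e-01 4.58786219e+00]
(array([-0.85, -2.69, 12.32]), array([ 0.07,  0.12, -0.11]))
```

Emit:
play_rows(
  motion=[
    [[-0.9, -1.3, 2, 0, 0, 0], [-0.9, -2.5, 5, 0, 0, 0], [-0.9, -2.7, 9, 0, 0, 0], [-0.9, -2.7, 12.3, 0, 0, 0], [-0.9, -2.7, 12.3, 0, 0, 0]],
  ],
)

```text
time: 49.15
tool_pos: [392.9, 109.9, 96.5]
tcp_rot: [179.9, 0.6, 4.5]
ft_force: [-1.4, 0.1, -2.1]
finger_gap: 16.9
grip_force: 78.5
```

Emit:
play_rows(
  motion=[
    [[1.5, 0, 0, 0, 0, 0], [3, 0, 0, 0, 0, 0], [4.5, 0, 0, 0, 0, 0], [6, 0, 0, 0, 0, 0], [6, 0, 0, 0, 0, 0]],
  ],
)

```text
time: 49.65
tool_pos: [459.3, 115.6, 103.8]
tcp_rot: [180.0, -0.1, 4.5]
ft_force: [-0.3, -0.3, -1.1]
finger_gap: 16.9
grip_force: 78.5
```

Emit:
play_rows(
  motion=[
    [[0, 0, 0, 0, 0, 0], [0, 0, 0, 0, 0, 0], [0, 0, 0, 0, 0, 0], [0, 0, 0, 0, 0, 0]],
  ],
)

```text
time: 50.05
tool_pos: [456.0, 116.4, 101.6]
tcp_rot: [180.0, 0.1, 4.6]
ft_force: [-0.1, 0.2, -1.1]
finger_gap: 16.9
grip_force: 78.5
```

Run:
```python
from h import *
s=sensors.sense();print(s['tool_pos'],s['tcp_rot'])
print(shift((458,116.5,101),(180,0,4.7)))
b=snap('side','s23.png')
R=Ro.from_euler('xyz',s['tcp_rot'],degrees=True)
print([np.round(proj(b,R.apply(v)+s['tool_pos']),1) for v in ((126,0,-21),(126,-50,-21))],proj(b,loc(-94,0,125)))
```

```text
[456.00527537 116.41842073 101.59151408] [1.79959775e+02 9.39307410e-02 4.60454415e+00]
(array([0.2 , 0.01, 0.06]), array([ 0.04,  0.09, -0.1 ]))
[array([285.8, 266.5]), array([275.5, 277.3])] [266.15196303 283.59292526]
```

Emit:
play_rows(
  motion=[
    [[0.2, -0.5, 0, 0, 0, -0.1], [0.2, -1, 0, 0, 0, -0.1], [0.2, -1.6, 0, 0, 0, -0.1], [0.2, -2.2, 0, 0, 0, -0.1], [0.2, -2.8, 0, 0, 0, -0.1]],
  ],
)

```text
time: 50.6
tool_pos: [455.9, 145.2, 101.4]
tcp_rot: [180.0, 0.1, 4.7]
ft_force: [-0.2, -0.1, -1.9]
finger_gap: 17.3
grip_force: 78.5
```

Emit:
play_rows(
  motion=[
    [[0, -0.5, 0, 0, 0, 0], [0, -1, 0, 0, 0, 0], [0, -1, 0, 0, 0, 0]],
  ],
)

```text
time: 50.9
tool_pos: [455.2, 155.1, 101.4]
tcp_rot: [180.0, 0.1, 4.7]
ft_force: [-0.9, 0.3, -1.4]
finger_gap: 16.6
grip_force: 78.5
```

Run:
```python
from h import *
s=sensors.sense();print(s['tool_pos'],s['tcp_rot'],s['ft_force'],s['wrist_torque'])
print(shift((452.8,177.2,101),(180,0,4.7)))
```

```text
[455.19325438 155.12958745 101.42680184] [1.79967304e+02 9.52458718e-02 4.74236521e+00] [-0.90331535  0.31610847 -1.39004923] [0.0257437  0.07421721 0.01027105]
(array([-0.06, -2.22,  0.04]), array([0.03, 0.1 , 0.04]))
```

Emit:
play_rows(
  motion=[
    [[0, -0.7, 0, 0, 0, 0], [0, -1.4, 0, 0, 0, 0], [-0.1, -2.2, 0, 0, 0, 0], [-0.1, -2.2, 0, 0, 0, 0], [-0.1, -2.2, 0, 0, 0, 0]],
  ],
)

```text
time: 51.4
tool_pos: [452.4, 176.6, 101.4]
tcp_rot: [180.0, 0.1, 4.7]
ft_force: [0.4, -0.2, -2.5]
finger_gap: 16.8
grip_force: 78.5
```

Emit:
play_rows(
  motion=[
    [[-0.2, 0, -1, 0, 0, 0], [-0.35, 0, -2.2, 0, 0, 0], [-0.3, 0, -3.2, 0, 0, 0], [-0.2, 0, -4.2, 0, 0, 0], [-0.2, 0, -4.2, 0, 0, 0]],
  ],
)

```text
time: 51.9
tool_pos: [451.9, 176.5, 145.8]
tcp_rot: [180.0, -0.1, 4.7]
ft_force: [0.5, 0.3, -1.7]
finger_gap: 16.8
grip_force: 78.6
```

Run:
```python
from h import *
s=sensors.sense();print(s['tool_pos'],s['tcp_rot'],s['ft_force'],s['wrist_torque'])
a=snap('top','t24.png');b=snap('side','s24.png')
g=cv2.cvtColor(b['pixels'],cv2.COLOR_RGB2GRAY).astype(int)
# left free corner of the hatch at angle th, in the side view
for th in (1.57,1.4,1.2,1.0):
    X=loc(-110*np.sin(th),150,150+110*np.cos(th));u=proj(b,X);print(th,np.round(u),np.round(proj(b,loc(-110*np.sin(th),60,150+110*np.cos(th)))))
o=g-cv2.cvtColor(cv2.imread('pics/s20.png'),cv2.COLOR_BGR2GRAY).astype(int)
ys,xs=np.where(np.abs(o[190:340,170:260])>30);print(len(xs),xs.min()+170,xs.max()+170,ys.min()+190,ys.max()+190)
```

```text
[451.91400206 176.46677566 145.81836458] [ 1.79995038e+02 -1.02704482e-01  4.69472081e+00] [ 0.54343035  0.26233371 -1.68262474] [-0.01719665  0.01707612  0.0178591 ]
1.57 [236. 315.] [257. 292.]
1.4 [234. 309.] [256. 286.]
1.2 [231. 302.] [254. 279.]
1.0 [227. 294.] [250. 271.]
849 196 259 257 316
```

Emit:
play_rows(
  motion=[
    [[0.5, 0, -1.9, 0, 0, 0], [1.4, 0, -3.6, 0, 0, 0], [2.6, 0, -5.1, 0, 0, 0], [4.1, 0, -6.4, 0, 0, 0], [5.8, 0, -7.3, 0, 0, 0]],
  ],
)

```text
time: 52.5
tool_pos: [508.3, 181.1, 216.3]
tcp_rot: [180.0, 0.2, 4.7]
ft_force: [-2.1, 0.8, -3.6]
finger_gap: 17.2
grip_force: 78.5
```

Emit:
play_rows(
  motion=[
    [[0.7, 0, -0.3, 0, 0, 0], [1.2, 0, -0.5, 0, 0, 0], [1.6, 0, -0.6, 0, 0, 0], [1.9, 0, -0.6, 0, 0, 0], [1.9, 0, -0.6, 0, 0, 0]],
  ],
)

```text
time: 53.0
tool_pos: [527.3, 182.6, 221.9]
tcp_rot: [180.0, 0.1, 4.7]
ft_force: [-0.2, 0.6, -1.4]
finger_gap: 17.0
grip_force: 78.7
```

```bash
cat > hatch.py <<'E'
from h import *
s=sensors.sense();print(s['tool_pos'],s['tcp_rot'],s['ft_force'],s['wrist_torque'])
a=snap('top','t25.png');b=snap('side','s25.png')
# hatch top edge in the top view along a clear left column, against predicted angles
g=cv2.cvtColor(a['pixels'],cv2.COLOR_RGB2GRAY).astype(int)
g0=cv2.cvtColor(cv2.imread('pics/top0.png'),cv2.COLOR_BGR2GRAY).astype(int)
for u in (210,220):
    print(u,g[205:262,u].tolist());print('start',g0[205:262,u].tolist())
for th in (0,.1,.2): print(th,[np.round(proj(a,loc(-(110*np.sin(th)),y,150+110*np.cos(th))),1) for y in (140,100)],[np.round(proj(a,loc(-(110*np.sin(th)+8*np.cos(th)),y,150+110*np.cos(th)-8*np.sin(th))),1) for y in (140,100)])
E
python3 hatch.py
```

```text
[527.34760373 182.59061702 221.90633832] [1.79956474e+02 1.13621803e-01 4.70446191e+00] [-0.20661706  0.62197638 -1.36517577] [0.04158102 0.05433362 0.02133236]
210 [40, 42, 40, 38, 44, 39, 122, 182, 183, 182, 182, 182, 183, 182, 186, 183, 184, 184, 182, 185, 185, 185, 187, 184, 185, 184, 184, 185, 185, 184, 186, 186, 186, 179, 180, 141, 83, 83, 86, 84, 84, 82, 84, 82, 85, 85, 81, 84, 83, 86, 78, 90, 89, 87, 87, 87, 90]
start [38, 39, 44, 38, 45, 43, 120, 179, 180, 179, 178, 181, 182, 180, 181, 182, 181, 183, 183, 182, 181, 184, 183, 184, 182, 180, 182, 182, 182, 182, 184, 182, 182, 165, 132, 179, 169, 89, 81, 83, 84, 82, 84, 82, 83, 84, 82, 80, 84, 87, 79, 87, 85, 86, 86, 86, 90]
220 [41, 41, 183, 184, 184, 184, 186, 186, 187, 185, 186, 187, 186, 185, 186, 187, 186, 186, 187, 188, 187, 187, 187, 187, 189, 188, 185, 185, 180, 183, 151, 84, 84, 85, 82, 83, 75, 64, 67, 66, 65, 66, 70, 83, 88, 78, 75, 63, 64, 63, 62, 63, 65, 62, 61, 64, 65]
start [44, 45, 181, 181, 183, 181, 185, 184, 183, 182, 185, 184, 183, 182, 184, 184, 184, 184, 186, 186, 183, 183, 183, 184, 184, 185, 184, 181, 166, 132, 183, 175, 99, 84, 83, 82, 83, 75, 66, 66, 65, 66, 69, 81, 85, 77, 74, 64, 64, 64, 63, 63, 64, 61, 64, 64, 66]
0 [array([203. , 239.3]), array([215. , 233.5])] [array([204. , 241.5]), array([216.1, 235.7])]
0.1 [array([204.5, 242.4]), array([216.5, 236.5])] [array([205.6, 244.7]), array([217.6, 238.8])]
0.2 [array([206. , 245.6]), array([218.1, 239.7])] [array([207.2, 247.9]), array([219.2, 242. ])]
```

Emit:
play_rows(
  motion=[
    [[0.2, 0, 0, 0, 0, 0], [0.4, 0, 0, 0, 0, 0], [0.5, 0, 0, 0, 0, 0], [0.5, 0, 0, 0, 0, 0]],
  ],
)

```text
time: 53.5
tool_pos: [532.4, 183.0, 222.3]
tcp_rot: [180.0, 0.1, 4.7]
ft_force: [-2.1, -0.3, 0.6]
finger_gap: 16.6
grip_force: 78.8
```

```bash
python3 hatch.py | cut -c1-400 | grep -v start
```

```text
[532.40739059 183.02288302 222.345217  ] [1.79960548e+02 1.03857871e-01 4.70546974e+00] [-2.10282828 -0.26020139  0.60838048] [0.02136187 0.19220956 0.07364978]
210 [40, 37, 38, 39, 41, 39, 122, 181, 183, 183, 180, 182, 184, 183, 184, 183, 184, 183, 184, 184, 184, 185, 186, 185, 187, 184, 186, 184, 185, 184, 184, 179, 183, 150, 86, 87, 87, 86, 88, 85, 78, 80, 84, 84, 85, 86, 83, 84, 85, 86, 74, 86, 85, 87, 84, 86, 91]
220 [38, 37, 182, 184, 186, 185, 185, 187, 186, 186, 186, 185, 188, 184, 187, 187, 185, 187, 187, 188, 186, 186, 187, 189, 187, 186, 176, 182, 157, 86, 88, 86, 84, 85, 85, 83, 66, 67, 69, 66, 66, 67, 74, 87, 87, 75, 74, 63, 62, 61, 62, 63, 62, 64, 64, 64, 65]
0 [array([203. , 239.3]), array([215. , 233.5])] [array([204. , 241.5]), array([216.1, 235.7])]
0.1 [array([204.5, 242.4]), array([216.5, 236.5])] [array([205.6, 244.7]), array([217.6, 238.8])]
0.2 [array([206. , 245.6]), array([218.1, 239.7])] [array([207.2, 247.9]), array([219.2, 242. ])]
```

Emit:
play_rows(
  motion=[
    [[0.2, 0, 0, 0, 0, 0], [0.3, 0, 0, 0, 0, 0], [0.3, 0, 0, 0, 0, 0], [0.3, 0, 0, 0, 0, 0]],
  ],
)

```text
time: 54.0
tool_pos: [533.0, 182.9, 221.6]
tcp_rot: [179.9, 0.4, 4.7]
ft_force: [-15.8, -2.9, 3.6]
finger_gap: 17.3
grip_force: 79.5
```

Emit:
play_rows(
  motion=[
    [[0.2, 0, 0, 0, 0, 0], [0.3, 0, 0, 0, 0, 0], [0.3, 0, 0, 0, 0, 0], [0.3, 0, 0, 0, 0, 0]],
  ],
)

```text
time: 54.4
tool_pos: [533.6, 182.4, 220.2]
tcp_rot: [179.8, 0.8, 4.7]
ft_force: [-25.5, -7.8, 3.6]
finger_gap: 17.0
grip_force: 79.5
```

```bash
python3 hatch.py | cut -c1-300 | grep -v start
```

```text
[533.58997995 182.43843402 220.22535621] [179.83965801   0.77406543   4.72651412] [-25.50931451  -7.7887781    3.61044413] [-0.83640061  3.17459853  0.14780262]
210 [40, 39, 40, 40, 38, 42, 122, 182, 184, 182, 182, 184, 184, 184, 183, 183, 184, 185, 184, 186, 185, 186, 186, 185, 185, 185, 185, 185, 186, 184, 183, 180, 181, 148, 85, 86, 87, 85, 85, 84, 78, 82, 83, 87, 86, 86, 84, 85, 84, 85, 76, 85, 88, 86, 85, 85, 89]
220 [39, 44, 183, 184, 185, 184, 186, 186, 186, 186, 185, 187, 188, 186, 185, 188, 186, 186, 186, 186, 189, 188, 186, 188, 188, 186, 178, 182, 154, 85, 87, 86, 85, 87, 85, 77, 65, 67, 64, 67, 66, 66, 76, 86, 89, 75, 75, 63, 63, 61, 62, 62, 62, 62, 63, 64, 64]
0 [array([203. , 239.3]), array([215. , 233.5])] [array([204. , 241.5]), array([216.1, 235.7])]
0.1 [array([204.5, 242.4]), array([216.5, 236.5])] [array([205.6, 244.7]), array([217.6, 238.8])]
0.2 [array([206. , 245.6]), array([218.1, 239.7])] [array([207.2, 247.9]), array([219.2, 242. ])]
```

Emit:
play_rows(
  motion=[
    [[-0.4, 0, 0, 0, 0, 0], [-0.8, 0, 0, 0, 0, 0], [-1.2, 0, 0, 0, 0, 0], [-1.2, 0, 0, 0, 0, 0], [-1.2, 0, 0, 0, 0, 0]],
  ],
)

```text
time: 55.0
tool_pos: [526.6, 182.6, 222.5]
tcp_rot: [180.0, 0.1, 4.7]
ft_force: [0.1, 0.6, -0.8]
finger_gap: 16.9
grip_force: 78.7
```

Emit:
play_rows(
  motion=[
    [[0, 0.5, 0, 0, 0, 0], [0, 1, 0, 0, 0, 0], [0, 1.5, 0, 0, 0, 0], [0, 1.5, 0, 0, 0, 0]],
  ],
)

```text
time: 55.4
tool_pos: [527.8, 166.7, 222.3]
tcp_rot: [179.9, 0.1, 4.6]
ft_force: [0.2, 0.9, -2.4]
finger_gap: 16.7
grip_force: 78.7
```

```bash
python3 hatch.py | cut -c1-300 | grep -v start|head -3
```

```text
[527.8378185  166.68201346 222.29053877] [1.79944676e+02 9.39026939e-02 4.64942371e+00] [ 0.2370147   0.88920162 -2.39229419] [ 0.02247075  0.02156676 -0.03671719]
210 [39, 41, 42, 42, 41, 40, 121, 181, 183, 181, 182, 183, 185, 181, 182, 184, 184, 186, 182, 185, 184, 184, 184, 186, 185, 185, 185, 184, 184, 185, 184, 179, 183, 150, 85, 86, 88, 88, 86, 84, 78, 80, 85, 83, 86, 82, 84, 84, 84, 85, 74, 88, 87, 89, 86, 87, 89]
220 [41, 42, 183, 184, 187, 183, 185, 187, 186, 185, 183, 187, 186, 185, 185, 188, 188, 187, 186, 187, 186, 185, 186, 186, 187, 186, 178, 181, 157, 84, 87, 84, 87, 85, 86, 81, 66, 67, 69, 69, 70, 68, 75, 85, 86, 75, 75, 61, 64, 59, 63, 65, 62, 62, 63, 63, 64]
```

Emit:
play_rows(
  motion=[
    [[0, 1, 0, 0, 0, 0], [0, 2, 0, 0, 0, 0], [0, 3, 0, 0, 0, 0], [0, 4, 0, 0, 0, 0], [0, 5, 0, 0, 0, 0]],
  ],
)

```text
time: 56.0
tool_pos: [531.8, 116.6, 222.4]
tcp_rot: [180.0, 0.1, 4.7]
ft_force: [-0.1, -0.6, -1.8]
finger_gap: 16.5
grip_force: 78.7
```

Emit:
play_rows(
  motion=[
    [[-2, 1, 0, 0, 0, 0], [-4, 3, 0, 0, 0, 0], [-6, 6, 0, 0, 0, 0], [-6, 10, 0, 0, 0, 0], [-6, 14, 0, 0, 0, 0]],
  ],
)

```text
time: 56.5
tool_pos: [483.0, -28.3, 222.9]
tcp_rot: [179.9, 0.0, 4.8]
ft_force: [1.2, -0.5, -2.3]
finger_gap: 16.9
grip_force: 78.7
```

Emit:
play_rows(
  motion=[
    [[0, 1, 0, 0, 0, 4], [0, 2, 0, 0, 0, 8], [0, 2, 0, 0, 0, 11.3], [0, 2, 0, 0, 0, 11.3], [0, 2, 0, 0, 0, 11.3]],
  ],
)

```text
time: 57.0
tool_pos: [485.0, -46.9, 222.6]
tcp_rot: [179.9, 0.1, -6.5]
ft_force: [0.1, -0.2, -1.5]
finger_gap: 17.2
grip_force: 78.8
```

```bash
python3 - <<'E'
from h import *
s=sensors.sense();print(s['tool_pos'],s['tcp_rot'],s['ft_force'])
print(shift((492.2,-125.8,100),(180,0,-6.6)))
python=0
b=snap('side','s26.png')
R=Ro.from_euler('xyz',s['tcp_rot'],degrees=True)
for v in ((126,0,-21.5),(126,-50,-21.5)):print(proj(b,R.apply(v)+s['tool_pos']))
E
python3 hatch.py | sed -n 2p | cut -c1-250
```

```text
[484.96401088 -46.91969382 222.56511317] [ 1.79945854e+02  8.54759197e-02 -6.51316225e+00] [ 0.13386559 -0.18659481 -1.47728124]
(array([ 1.63,  7.74, 12.26]), array([0.05, 0.09, 0.09]))
[316.83179196 192.62362813]
[304.71935413 200.19011784]
210 [41, 41, 41, 44, 42, 39, 121, 182, 182, 181, 181, 183, 184, 180, 181, 181, 181, 183, 183, 184, 185, 186, 183, 184, 184, 183, 184, 185, 183, 183, 182, 177, 180, 149, 86, 87, 86, 86, 86, 82, 79, 83, 83, 86, 86, 88, 83, 85, 83, 87, 74, 87, 87, 87, 8
```

Emit:
play_rows(
  motion=[
    [[1, 4, 0, 0, 0, 0], [1.6, 7.7, 2, 0, 0, 0], [1.6, 7.7, 6, 0, 0, 0], [1.6, 7.7, 10, 0, 0, 0], [1.6, 7.7, 12, 0, 0, 0]],
  ],
)

```text
time: 57.65
tool_pos: [489.7, -124.5, 98.7]
tcp_rot: [-180.0, 0.4, -6.6]
ft_force: [-0.6, 0.3, -3.2]
finger_gap: 16.9
grip_force: 79.1
```

Emit:
play_rows(
  motion=[
    [[0, 0, 0, 0, 0, 0], [0, 0, 0, 0, 0, 0], [0, 0, 0, 0, 0, 0], [0, 0, 0, 0, 0, 0]],
  ],
)

```text
time: 58.05
tool_pos: [493.4, -125.4, 104.8]
tcp_rot: [179.9, -0.1, -6.6]
ft_force: [0.0, 0.2, -1.4]
finger_gap: 16.8
grip_force: 79.0
```

Run:
```python
from h import *
s=sensors.sense();print(s['tool_pos'],s['tcp_rot'],s['ft_force'])
print(shift((492.1,-125.8,60),(180,0,-6.6)))
d=snap('wrist','w27.png')
for n in ('w5','w27'):
    g=cv2.cvtColor(cv2.imread(f'pics/{n}.png'),cv2.COLOR_BGR2GRAY).astype(int)
    print(n,[i for i in range(200,300) if g[i,322]>90 and g[i+2,322]<70][:2],[(r0,[u for u in range(280,362) if abs(g[r0,u+2]-g[r0,u-2])>30]) for r0 in (60,220)])
```

```text
[ 493.4277167  -125.43669056  104.76759514] [ 1.79893426e+02 -1.14718872e-01 -6.56701124e+00] [ 0.0283156   0.2213398  -1.36548385]
(array([-0.14,  0.04,  4.48]), array([ 0.11, -0.11,  0.03]))
w5 [253, 254] [(60, [295, 296, 297, 299, 300, 301, 344, 348, 349]), (220, [297, 298, 299, 302, 303, 341, 345])]
w27 [251, 252] [(60, [291, 294, 295, 296, 297, 298, 299, 343, 344, 345, 346, 347, 357, 358, 359, 360]), (220, [282, 286, 299, 300, 301, 302, 341, 342, 343, 344, 361])]
```

Emit:
play_rows(
  motion=[
    [[-0.1, 0, 1, 0, 0, 0], [-0.1, 0, 2, 0, 0, 0], [-0.1, 0, 3, 0, 0, 0], [-0.1, 0, 4, 0, 0, 0], [-0.1, 0, 4.3, 0, 0, 0]],
  ],
)

```text
time: 58.6
tool_pos: [489.5, -124.5, 57.4]
tcp_rot: [180.0, 0.3, -6.6]
ft_force: [-0.2, -0.2, -1.4]
finger_gap: 17.0
grip_force: 79.0
```

Emit:
play_rows(
  motion=[
    [[0, 0, 0, 0, 0, 0], [0, 0, 0, 0, 0, 0], [0, 0, 0, 0, 0, 0], [0, 0, 0, 0, 0, 0]],
  ],
)

```text
time: 59.0
tool_pos: [491.3, -125.1, 60.2]
tcp_rot: [179.9, 0.0, -6.6]
ft_force: [-0.6, -0.6, -1.5]
finger_gap: 17.1
grip_force: 79.0
```

Run:
```python
from h import *
s=sensors.sense();print(s['tool_pos'],s['tcp_rot'],s['ft_force'])
print(shift((492.3,-125.8,25.3),(180,0,-6.6)))
```

```text
[ 491.28619039 -125.13252529   60.15747366] [ 1.79930427e+02  3.08781486e-02 -6.59487763e+00] [-0.60102591 -0.55219574 -1.48194049]
(array([0.11, 0.05, 3.49]), array([0.07, 0.03, 0.01]))
```

Emit:
play_rows(
  motion=[
    [[0.1, 0, 1, 0, 0, 0], [0.1, 0, 2, 0, 0, 0], [0.1, 0, 2.8, 0, 0, 0], [0.1, 0, 3.2, 0, 0, 0], [0.1, 0, 3.4, 0, 0, 0]],
  ],
)

```text
time: 59.5
tool_pos: [490.8, -124.8, 24.8]
tcp_rot: [180.0, 0.2, -6.6]
ft_force: [-5.3, 2.2, 8.6]
finger_gap: 16.8
grip_force: 80.4
```

Emit:
play_rows(
  motion=[
    [[0, 0, 0, 0, 0, 0], [0, 0, 0, 0, 0, 0], [0, 0, 0, 0, 0, 0]],
  ],
)

```text
time: 59.8
tool_pos: [492.1, -125.2, 25.8]
tcp_rot: [179.9, 0.1, -6.6]
ft_force: [-0.0, 0.8, -1.9]
finger_gap: 17.0
grip_force: 79.4
```

Emit:
play_rows(
  motion=[
    [[0, 0, 0.1, 0, 0, 0], [0, 0, 0.1, 0, 0, 0], [0, 0, 0.1, 0, 0, 0]],
  ],
)

```text
time: 60.1
tool_pos: [492.2, -125.3, 25.3]
tcp_rot: [179.9, 0.0, -6.6]
ft_force: [-1.6, 0.5, 5.4]
finger_gap: 16.7
grip_force: 80.2
```

Emit:
play_rows(
  motion=[
    [[0, 0, 0, 0, 0, 0], [0, 0, 0, 0, 0, 0], [0, 0, 0, 0, 0, 0], [0, 0, 0, 0, 0, 0], [0, 0, 0, 0, 0, 0]],
  ],
  jaw=1,
)

```text
time: 60.6
tool_pos: [491.8, -125.1, 24.5]
tcp_rot: [179.9, 0.1, -6.6]
ft_force: [0.7, -0.4, -0.0]
finger_gap: 85.0
grip_force: 0.0
```

Emit:
play_rows(
  motion=[
    [[0, 0, -2, 0, 0, 0], [0, 0, -5, 0, 0, 0], [0, 0, -10, 0, 0, 0], [0, 0, -12, 0, 0, 0], [0, 0, -13, 0, 0, 0]],
  ],
)

```text
time: 61.1
tool_pos: [493.6, -125.6, 157.8]
tcp_rot: [179.9, -0.2, -6.6]
ft_force: [0.5, 0.2, 0.3]
finger_gap: 85.3
grip_force: 0.0
```

Emit:
play_rows(
  motion=[
    [[0, 0, 0, 0, 0, 0], [0, 0, 0, 0, 0, 0], [0, 0, 0, 0, 0, 0], [0, 0, 0, 0, 0, 0]],
  ],
)

```text
time: 61.5
tool_pos: [491.0, -124.6, 152.8]
tcp_rot: [180.0, 0.3, -6.6]
ft_force: [-0.6, -0.7, -0.9]
finger_gap: 85.4
grip_force: 0.0
```

```bash
python3 - <<'E'
from h import *
s=sensors.sense();print(s['tool_pos'],s['tcp_rot'],s['ft_force'],s['finger_gap'])
d=snap('wrist','w28.png')
u=proj(d,(496,-127,57)).astype(int);print(u)
v,rc=handle(d,(u[0]-40,max(u[1]-110,0),u[0]+40,min(u[1]+85,420)));print(v,rc,onz(d,v,57))
g=cv2.cvtColor(d['pixels'],cv2.COLOR_RGB2GRAY).astype(int)
for r0 in (100,150,300): print(r0,[c for c in range(270,370) if abs(g[r0,c+2]-g[r0,c-2])>30])
# rest base edges: saddle cheeks x=95/-65 seen either side of the shaft
print([np.round(proj(d,(496+x*.993,-127-x*.115,46)),0) for x in (95,-65,125)])
E
python3 hatch.py | sed -n 2p | cut -c1-250
```

```text
[ 490.98814972 -124.64400993  152.76978383] [179.98291684   0.25674986  -6.59381774] [-0.64396631 -0.73436516 -0.9126017 ] 85.44201319270492
[323 231]
[321.5 230. ] ((38.5, 109.0), (29.0, 98.0), -0.0) [ 497.04821518 -125.86873209   57.        ]
100 [287, 288, 297, 298, 299, 301, 302, 303, 309, 310, 311, 312, 313, 331, 332, 333, 334, 359, 360, 361, 362]
150 [288, 289, 300, 301, 302, 310, 311, 312, 313, 331, 332, 333, 357, 358, 359]
300 [291, 292, 310, 311, 312, 313, 314, 330, 331, 332, 333, 334, 345, 346, 352, 353, 354, 355]
[array([323.,  71.]), array([323., 315.]), array([324.,  12.])]
210 [41, 42, 38, 41, 43, 40, 122, 182, 184, 180, 181, 182, 184, 182, 185, 185, 183, 184, 184, 187, 184, 185, 185, 185, 186, 182, 184, 185, 184, 184, 184, 179, 182, 151, 84, 88, 86, 85, 86, 85, 76, 85, 85, 86, 87, 87, 83, 84, 85, 87, 75, 86, 86, 87, 8
```

```bash
python3 -c "
from bench import job
print(job.hand_in())"
```

```text
the job is handed in; nothing more can be done
None
```

The job is handed in, with no verdict shown: the hatch was swung down by the pole, both jars on the table were pushed inside and seen upright, the hatch was pushed shut to its stop, and the pole is back in its rest to about 1 mm (jars not re-checked after closing).

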